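# Level the finishing stand and balance the blanks on its domes

## Task

Lift the cover off the level on the finishing stand, and push the wooden wedge, thin end first, under the short foot at the stand's low nose until the level's bubble sits between its two lines; let go of the wedge. Only then balance every round blank on the domes, one to a dome, centred and lying nearly flat, and put the cover back over the level. Leave all at rest, the wedge in place and the bubble still between the lines, and do not knock over the jar of finish.

Things in the scene. Friction and masses are not known exactly. Their poses are not given: they have to be found in the camera images.
- stand: Finishing stand fixed on the bench: a brown wooden board 16 mm thick, 330 mm wide at the back edge, narrowing to a blunt 70 mm nose. Origin on its middle line, 112 mm before the back edge, 162 mm behind the nose end, 0 to 5 mm above the bench; x level from nose to back edge, y along the back edge, z up. Board top 56 mm, underside 40 mm above the origin when level.
- rock_line (a point): Middle of the line, along the stand's y, about which the board rocks on its two good feet (85 mm behind the stand's origin, 20 mm above it). The board droops 0.06 rad nose-down at the start, can be lifted to 0.07 rad past level, and sinks back unsupported.
- nose_foot (a point): Lowest point of the rounded steel foot (12 mm radius) under the middle of the stand's nose, 17 mm in from the nose end. At the start 7 to 12 mm above the bench; when the stand is level it is 21 mm above the stand's origin height (21 to 26 mm above the bench).
- bubble (a joint): Reading of the spirit level on the board: place of its pale 16 mm bubble along the vial, m. 0 = centred, stand level; positive = towards the back edge, nose too low (0.024 at the start); negative = nose too high. Moves 0.4 m per rad, about 1.7 mm for each mm the nose foot rises. Wholly between the two dark lines when within 5 mm of 0.
- vial (a point): Centre of the spirit level's yellow-green vial: an aluminium bar 104 x 26 x 14 mm on the board on its +y side near the nose, parallel to the stand's x, with a 9 mm high stop on each end on which the cover rests; bar top about 70 mm above the stand's origin.
- cover: Loose grey metal cover standing over the level at the start, hiding the bubble: an inverted channel 112 mm long (its x), 42 mm wide, 24.5 mm high, open at both ends, 34 mm wide inside, with a dark wooden rib along its top, 80 x 12 x 24 mm high, to grip across (y). Origin at the centre of its lower edges. Seated, its origin is 14 mm below the vial point; either way round.
- wedge: Wooden wedge 200 mm long, 44 mm wide, about 130 g. Origin at the centre of its underside; thin end (4 mm) at x = +100 mm, thickening evenly to 30 mm at x = -50 mm; from there to the butt at x = -100 mm a plain 30 mm thick block to grip across its width. Under the foot it lifts the nose 0.17 mm per mm and stays where left; pushing takes 5 to 15 N.
- dome0 (a point): Top point of a pale wooden dome on the stand (103 mm across, rising 36 mm above the board, spherical with a radius of 55 mm), in the back row, at the stand's -y end. The back row's domes are 110 mm apart.
- dome1 (a point): Top point of a pale wooden dome on the stand (103 mm across, rising 36 mm above the board, spherical with a radius of 55 mm), middle of the back row. The back row's domes are 110 mm apart.
- dome2 (a point): Top point of a pale wooden dome on the stand (103 mm across, rising 36 mm above the board, spherical with a radius of 55 mm), in the back row, at the stand's +y end. The back row's domes are 110 mm apart.
- dome3 (a point): Top point of a pale wooden dome on the stand (103 mm across, rising 36 mm above the board, spherical with a radius of 55 mm), nearer the nose, on the stand's -y side, 113 mm from the back row's -y end one. The back row's domes are 110 mm apart.
- blank0: Round turned wooden blank, a disc 60 mm in diameter and 24 mm thick, about 60 g, lying flat on the bench left of the stand at the start. Three or four of these are present. Origin at the centre of one face (the underside at the start), z its axis.
- blank0_center (a point): Centre of blank0's volume, 12 mm along its z from its origin.
- blank1: Round turned wooden blank, a disc 60 mm in diameter and 24 mm thick, about 60 g, lying flat on the bench left of the stand at the start. Three or four of these are present. Origin at the centre of one face (the underside at the start), z its axis.
- blank1_center (a point): Centre of blank1's volume, 12 mm along its z from its origin.
- blank2: Round turned wooden blank, a disc 60 mm in diameter and 24 mm thick, about 60 g, lying flat on the bench left of the stand at the start. Three or four of these are present. Origin at the centre of one face (the underside at the start), z its axis.
- blank2_center (a point): Centre of blank2's volume, 12 mm along its z from its origin.
- blank3: Round turned wooden blank, a disc 60 mm in diameter and 24 mm thick, about 60 g, lying flat on the bench left of the stand at the start. Three or four of these are present. Origin at the centre of one face (the underside at the start), z its axis.
- blank3_center (a point): Centre of blank3's volume, 12 mm along its z from its origin.
- jar: Bystander: jar of finish, 68 mm across, 110 mm tall, standing beyond the stand's back left. Origin at the centre of its underside. Not to be knocked over.

How it is judged:
By the outcome, as a careful person would: the job done as asked, in the order asked, and still so for the second after the job is handed in, with the robot touching nothing.
Of blank0, blank1, blank2, blank3 only 3 to 4 are there at a start; the rules pass over those that are not, and their reading is None.
At some moment in a run one of wedge may be knocked a few centimetres aside while the robot is not near it.
Once in a run the grip may slacken for a moment while it holds something.
It also fails if it takes over 200 s, if anything falls off the work surface, if the arm or the gripper's body presses on something with over 40 N, if the wrist force passes 120 N, or if a joint passes its speed limit or range.

## Robot

A 6-joint arm with a two-finger parallel gripper is mounted at the origin on the work surface. World frame = base frame: x ahead of the robot, y to its left, z up, the work surface at z = 0. Lengths are in mm, angles in rad, forces in N, time in s.
With the tool pointing down it reaches from about 275 to 750 mm from the base axis. Payload 10.2 kg.
Tool frame: the origin (TCP) lies at the centre of the arm's flange, where the gripper is bolted on; the fingertips stand 173 mm ahead of it and the grasp point (between the pads) lies 155 mm ahead of it; z points along the fingers, y is the line along which they close (so a half turn about z gives the same grasp; the last joint's range is limited). The gripper opens to 85 mm and grips with 20 to 120 N. Pads are 22 mm wide; open, the fingers measure 114 mm over their backs; the gripper's body (76 mm by 85 mm) begins 54 mm behind the grasp point. The pads swing forward as they close: fully open they stand 13 mm farther back than shut.
Start: joints at [-1.381, 0.313, 1.498, -0, 1.331, -0.223], TCP at [210.606, -480.913, 404.694] pointing down, gripper open.
Joint ranges: [-2.94, 2.94], [-0.97, 2.17], [0.19, 2.56], [-1.23, 4.37], [0.02, 3.11], [-2.88, 2.88]. Speed limits (rad/s): [2.39, 2.39, 3.01, 3.14, 3.14, 3.14].

## Interface

Orientations are given as a unit quaternion [w, x, y, z].
In Python, from rig import status, capture, camera_info, ticket gives the robot as it stands.
- The arm moves only by the shell command python3 -m crank 'ROWS' [FORCE]. ROWS is JSON, a list of rows, each a list of 7 numbers: the shift along the tool's x, y, z as a fraction of full scale, then the turn, a rotation vector about the tool's x, y, z as a fraction of full scale, then the closure, from 0 (fully open) to 1 (shut). A call has 1 to 12 rows; each row is the pose to reach, as a shift and turn from the pose commanded when the call began, along the tool's axes at that moment; what a row does not reach only later rows make up. Full scale, the value 1, is 0.1 m for a shift and 45 degrees for a turn. A row lasts 1/10 s, in which the tool goes at most 50 mm and 8.59 degrees, less where a joint would pass 70% of its speed; a pose out of reach is approached as far as the arm can. A call with a number of a shift or a turn outside -1 to 1 is refused whole. A call with a gripper value outside its range is refused whole. The fingers move at their own pace and stop on an object; FORCE is the grip in N (left out, the last holds). Time passes only in rows, so rows that repeat a pose let the fingers close. It gives the time, the measured TCP pose, the force, the opening and the grip force at its end, in the units of the state.
- status.sense(): the state, without advancing time (a new reading comes with each control period).
- capture(name): name is "side" or "top" or "wrist"; returns (picture, depth): 420x560x3 uint8, red, green, blue; 420x560 float32, mm along the optical axis (not along the pixel's ray), 0 where there is no reading.
- camera_info(name): a dict with "K" (3x3 intrinsics, pixels), "D" ([k1, k2, p1, p2, k3] as OpenCV has them; the pictures are not rectified), "camera_from_world" (4x4, takes a point from world to camera coordinates). Camera axes: x right, y up, looking along -z (the intrinsics and any distortion apply to the point x, -y, -z); pixel columns grow to the right and rows downward; lengths in mm; the calibration is good to about 2 mm. A picture is of the moment at which its call begins: read the wrist's pose just before it. camera_info takes no time and is no camera call; for the wrist camera it gives the pose at the moment of the call.
- ticket.finish_job(): hands the job in; it is judged then, once.
The state is a dict: "time_s": time; "joints": joint angles; "dq": joint speeds; "tau": joint torques, N m; "eef_pos": TCP position; "ee_rot": TCP orientation; "force": force on the tool from outside, world axes, zero at the start; "wrist_torque": the same for the moment, N m; "grip_width": opening from 0.0 (shut) to 1.0 (fully open); "grip_force": force on a finger pad.
Only numpy, scipy, OpenCV 4.12 (cv2) and the standard library are available. Lean on these libraries where they do the work, as an engineer would, in place of code of your own. Each camera call takes 0.05 s, during which the arm holds its last target. There are 200 camera calls.

## Working session

There is one attempt and no reset: what is moved stays moved. The work goes in short steps, Python scripts to look and compute and a shell command to move; the robot and the scene stay as the last step left them, time stands still between calls to the robot, and variables do not carry over. Pictures are saved under pics/ and viewed, at most 14 in all, crops included, and the job is handed in when it is done.

```bash
ls; mkdir -p pics; cat > h.py <<'E'
import numpy as np, cv2
from rig import status, capture, camera_info, ticket
from scipy.spatial.transform import Rotation as R
def snap(n):
    ci=camera_info(n); p,d=capture(n); return p,d,ci
def pts(uv,ci):
    K=np.array(ci['K'],float);D=np.array(ci['D'],float)
    q=cv2.undistortPoints(np.array(uv,float).reshape(-1,1,2),K,D).reshape(-1,2)
    T=np.linalg.inv(np.array(ci['camera_from_world'],float))
    d=np.c_[q[:,0],-q[:,1],-np.ones(len(q))]
    return T[:3,3],d@T[:3,:3].T   # origin, directions with unit optical depth
def onplane(uv,ci,z):
    o,d=pts(uv,ci); return o+d*((z-o[2])/d[:,2])[:,None]
def bydepth(uv,dep,ci):
    o,d=pts(uv,ci); uv=np.array(uv).reshape(-1,2).astype(int)
    return o+d*dep[uv[:,1],uv[:,0]][:,None]
def save(n,p): cv2.imwrite('pics/'+n,cv2.cvtColor(p,cv2.COLOR_RGB2BGR))
def tool():
    s=status.sense(); w=s['ee_rot']; return np.array(s['eef_pos']),R.from_quat([w[1],w[2],w[3],w[0]]),s
def rel(goal,yaw_y=None):
    """world TCP goal -> row shift in tool axes (fractions); yaw_y: wanted closing-line angle"""
    p,r,s=tool(); sh=r.inv().apply(np.array(goal)-p)/100
    out=[np.round(sh,3)]
    if yaw_y is not None:
        y=r.as_matrix()[:,1]; a=np.arctan2(y[1],y[0]); d=(yaw_y-a+np.pi/2)%np.pi-np.pi/2
        out.append(('turn z frac', round(-d/(np.pi/4),3)))
    return out
E
python3 - <<'E'
from h import *
for n in ('side','top'):
    p,d,ci=snap(n); save(n+'0.png',p); np.savez(n+'0.npz',p=p,d=d)
    print(n,np.round(ci['K'],1).tolist(),ci['D'],np.round(ci['camera_from_world'],3).tolist())
print(status.sense())
E
```

```text
pics
side [[426.2, 0.0, 280.5], [0.0, 426.2, 210.2], [0.0, 0.0, 1.0]] [-0.05542516  0.          0.          0.          0.        ] [[-0.959, -0.285, 0.002, 557.983], [0.15, -0.498, 0.854, -149.782], [-0.242, 0.819, 0.52, -1156.387], [0.0, 0.0, 0.0, 1.0]]
top [[427.2, 0.0, 278.8], [0.0, 427.2, 207.3], [0.0, 0.0, 1.0]] [0.0099993 0.        0.        0.        0.       ] [[0.026, -1.0, 0.005, 8.994], [0.987, 0.027, 0.157, -571.301], [-0.158, 0.001, 0.988, -978.843], [0.0, 0.0, 0.0, 1.0]]
{'time_s': 0.1, 'joints': array([-1.38142478e+00,  3.13396411e-01,  1.49835763e+00, -2.64509956e-05,
        1.33101421e+00, -2.23429246e-01]), 'dq': array([-0.00090219, -0.00110362, -0.00299484, -0.00029826,  0.00019416,
       -0.00157811]), 'tau': array([ 2.60669265e-03, -4.12900901e+01, -2.60142249e+01, -2.60671432e-04,
        2.99431093e-03,  8.61402725e-06]), 'eef_pos': array([ 210.58393749, -480.87841863,  404.19228818]), 'ee_rot': array([-5.87933269e-04,  9.78774136e-01,  2.04941078e-01, -2.83433117e-06]), 'force': array([-1.04577048,  0.28020332, -0.50699988]), 'wrist_torque': array([ 0.0363998 , -0.03975108,  0.03498504]), 'grip_force': 0.0, 'grip_width': 1.0039704029023488}
```

View pics/top0.png

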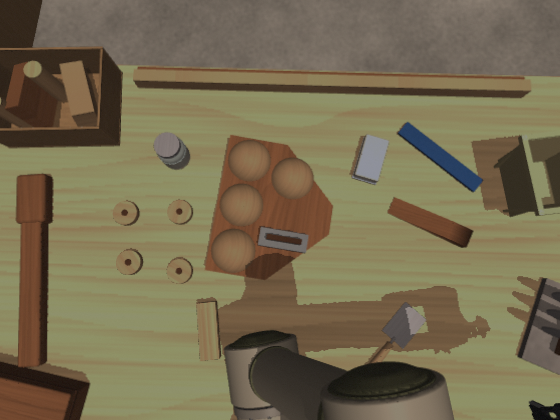

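View pics/side0.png

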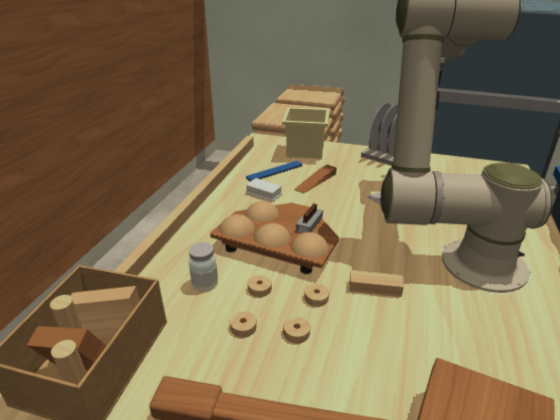

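Top view: nose points right (~331,215), back edge on the left; domes at (250,160), (241,204), (233,248), (293,178); cover at (283,239). The four blanks are at (125,212), (180,211), (128,262) and (179,270), the jar at (170,148). The wedge-sized brown piece is at (430,222). Side view agrees; the pale block at (376,283) is too short to be the wedge.

```bash
cat >> h.py <<'E'
def cloud(d,ci):
    v,u=np.mgrid[0:420,0:560]; uv=np.c_[u.ravel(),v.ravel()]
    P=bydepth(uv,d,ci).reshape(420,560,3); P[d==0]=np.nan; return P
def sphere(P):
    A=np.c_[2*P,np.ones(len(P))]; x=np.linalg.lstsq(A,(P**2).sum(1),rcond=None)[0]
    return x[:3],np.sqrt(x[3]+x[:3]@x[:3])
def dome(P,c,rad=42,zmin=60):
    """sphere fit, radius held at 55 in second pass"""
    m=np.hypot(P[...,0]-c[0],P[...,1]-c[1])<rad; m&=P[...,2]>zmin; Q=P[m]
    c0,r0=sphere(Q)
    from scipy.optimize import least_squares
    s=least_squares(lambda x:np.linalg.norm(Q-x,axis=1)-55,c0,loss='soft_l1')
    return s.x,r0,len(Q),np.sqrt(np.mean(s.fun**2))
E
python3 - <<'E'
from h import *
C={}
for n in ('top','side'):
    z=np.load(n+'0.npz'); C[n]=(z['p'],cloud(z['d'],camera_info(n)))
p,P=C['top']
def at(u,v): return P[v-2:v+3,u-2:u+3].reshape(-1,3)
for nm,uv in dict(d0=(250,158),d1=(241,202),d2=(233,246),d3=(293,176)).items():
    c=np.nanmedian(at(*uv),0)
    for n in C:
        s,r,k,e=dome(C[n][1],c); print(nm,n,np.round(s+[0,0,55],1),'r',round(r,1),k,round(e,2))
for nm,uv in dict(bench=(100,300),b0=(125,205),b1=(180,204),b2=(128,255),b3=(179,263),rib=(283,239),cov=(270,243),wedge=(430,220),jar=(170,140),pale=(207,328)).items():
    print(nm,np.round(np.nanmedian(at(*uv),0),1),np.round(np.nanstd(at(*uv)[:,2]),2))
# bench bias per camera
for n in C:
    Q=C[n][1]; z=Q[...,2]; m=(abs(z)<12)&(Q[...,0]>250)&(Q[...,0]<650)&(abs(Q[...,1])<350); print(n,'bench z med',np.nanmedian(z[m]),np.nanstd(z[m]))
# objects by height
for n in C:
    Q=C[n][1]
    for nm,(cx,cy),(lo,hi),rad in [('b0',P[212,125,:2],(18,32),45),('b1',P[211,180,:2],(18,32),45),('b2',P[262,128,:2],(18,32),45),('b3',P[270,179,:2],(18,32),45),('rib',P[239,283,:2],(102,140),60),('wedge',P[222,430,:2],(4,45),130)]:
        m=(np.hypot(Q[...,0]-cx,Q[...,1]-cy)<rad)&(Q[...,2]>lo)&(Q[...,2]<hi)
        q=Q[m]; 
        if len(q)<20: print(n,nm,'few',len(q));continue
        (c,wh,a)=cv2.minAreaRect(q[:,:2].astype(np.float32))
        b=cv2.boxPoints((c,wh,a))
        e,r=cv2.minEnclosingCircle(q[:,:2].astype(np.float32))
        print(n,nm,np.round(c,1),np.round(wh,1),round(a,1),'zmed',np.round(np.median(q[:,2]),1),'circ',np.round(e,1),round(r,1),'box',np.round(b,0).tolist() if nm in('wedge','rib') else '')
        if nm=='wedge':
            for cc in b: print('  corner z',np.round(np.median(q[np.hypot(*(q[:,:2]-cc).T)<25][:,2]),1))
E
```

```text
d0 top [683.  101.1  90.7] r 51.0 982 1.55
d0 side [682.5 100.6  90.6] r 48.8 344 1.68
d1 top [574.2 115.6  90.4] r 51.4 1010 1.46
d1 side [573.5 115.5  90.9] r 50.3 374 1.47
d2 top [465.2 130.7  90.3] r 51.6 1028 1.41
d2 side [464.3 130.6  91.1] r 49.9 371 1.4
d3 top [643.3  -4.5  83.9] r 51.6 959 1.52
d3 side [642.8  -4.7  83.9] r 48.0 321 1.82
bench [339.9 450.1  -0.8] 2.33
b0 [569.8 399.1  24.3] 1.93
b1 [575.9 266.1  23.4] 1.67
b2 [448.6 382.2  24.1] 1.91
b3 [432.8 259.9  23.1] 1.76
rib [490.5  13.1  99.7] 2.06
cov [482.6  42.3  76.5] 2.04
wedge [ 553.5 -345.6   20.2] 2.06
jar [710.3 278.7 109.3] 1.49
pale [285.2 183.   34.7] 2.26
top bench z med -0.7699163061363379 2.233370046331495
side bench z med 0.35021405088548363 2.0486558001440778
top b0 [551.6 399.4] [57.  58.1] 1.4 zmed 23.3 circ [551.  400.1] 30.2 box 
top b1 [557.9 268.1] [58.6 56.3] 47.0 zmed 23.3 circ [557.6 268.1] 30.1 box 
top b2 [432.2 382.7] [57.9 57.9] 7.6 zmed 23.1 circ [432.7 381.7] 30.5 box 
top b3 [414.1 258.9] [56.8 57. ] 1.5 zmed 23.2 circ [414.2 259.2] 29.8 box 
top rib few 17
top wedge [ 553.6 -348.8] [228.3 220.2] 75.8 zmed 20.2 circ [ 550.4 -341.4] 125.0 box [[419.0, -433.0], [633.0, -486.0], [688.0, -265.0], [475.0, -211.0]]
  corner z nan
  corner z nan
  corner z nan
  corner z nan
side b0 [551.5 401.6] [56.1 59.8] 18.9 zmed 24.4 circ [550.3 401.2] 31.2 box 
side b1 [557.8 269.8] [57.5 59. ] 48.1 zmed 23.3 circ [556.8 268.3] 31.3 box 
side b2 [431.3 384.3] [57.3 59.2] 2.8 zmed 24.4 circ [431.4 384.1] 30.3 box 
side b3 [413.6 261.3] [55.8 60.7] 13.2 zmed 25.0 circ [412.7 261.2] 30.8 box 
side rib few 3
side wedge [ 571.  -337.7] [203.8 177.7] 14.9 zmed 17.2 circ [ 557.6 -332.2] 117.1 box [[450.0, -278.0], [495.0, -450.0], [692.0, -397.0], [647.0, -226.0]]
  corner z 4.5
  corner z 28.8
  corner z nan
  corner z nan
  return _methods._mean(a, axis=axis, dtype=dtype,
  ret = ret.dtype.type(ret / rcount)
```

```bash
python3 - <<'E'
from h import *
for n in ('top','side'):
    z=np.load(n+'0.npz'); p=z['p']; ci=camera_info(n); P=cloud(z['d'],ci)
    hsv=cv2.cvtColor(p,cv2.COLOR_RGB2HSV).astype(int)
    # wedge: reddish hue, dist from bench
    roi=(np.abs(P[...,0]-550)<130)&(np.abs(P[...,1]+345)<130)
    m=((p[...,0].astype(int)>1.45*p[...,1])&roi).astype(np.uint8)
    m=cv2.morphologyEx(m,cv2.MORPH_OPEN,np.ones((3,3)))
    k,l,st,_=cv2.connectedComponentsWithStats(m); i=1+np.argmax(st[1:,4]); m=l==i
    q=P[m]; q=q[~np.isnan(q[:,0])]
    top=q[q[:,2]>-10]; 
    c,wh,a=cv2.minAreaRect(top[:,:2].astype(np.float32)); b=cv2.boxPoints((c,wh,a))
    print(n,'wedge',m.sum(),np.round(c,1),np.round(wh,1),round(a,1))
    for cc in b: print('  corner',np.round(cc,1),'z',np.round(np.median(top[np.hypot(*(top[:,:2]-cc).T)<18][:,2]),1))
    # rib
    roi=(np.hypot(P[...,0]-488,P[...,1]-13)<62)&(P[...,2]>88)&(P[...,2]<112)
    q=P[roi]; 
    # exclude domes by colour dark
    dark=p[roi].max(1)<110; q2=q[dark]
    c,wh,a=cv2.minAreaRect(q2[:,:2].astype(np.float32)); mu=q2.mean(0); U,S,V=np.linalg.svd(q2-mu)
    print(n,'rib',len(q2),np.round(c,1),np.round(wh,1),round(a,1),'mean',np.round(mu,1),'dir',np.round(V[0],3))
    roi=(np.hypot(P[...,0]-488,P[...,1]-13)<75)&(P[...,2]>68)&(P[...,2]<86)
    s=hsv[roi][:,1]<60; q3=P[roi][s]; c,wh,a=cv2.minAreaRect(q3[:,:2].astype(np.float32)); print(n,'cover',len(q3),np.round(c,1),np.round(wh,1),round(a,1),np.round(q3.mean(0),1))
    # nose edge : board end
E
python3 - <<'E'
import cv2,numpy as np
a=cv2.imread('pics/top0.png')[120:290,195:485]; cv2.imwrite('pics/crop0.png',cv2.resize(a,(800,469),interpolation=cv2.INTER_CUBIC))
E
```

```text
top wedge 1499 [ 550.8 -345.2] [198.7  45.2] 65.3
  corner [ 488.7 -426. ] z 28.6
  corner [ 529.8 -444.9] z 28.7
  corner [ 612.8 -264.4] z 4.6
  corner [ 571.8 -245.5] z 4.6
top rib 204 [491.1  11.9] [79.4 12.2] 82.3 mean [490.9  12.   98.6] dir [-0.128 -0.99  -0.056]
top cover 670 [491.5  13.5] [111.2  42.2] 82.3 [490.9  14.4  74.8]
side wedge 385 [ 548.2 -341.8] [188.5  46.8] 65.3
  corner [ 487.5 -417.6] z 21.5
  corner [ 530.  -437.2] z 29.5
  corner [ 608.9 -266. ] z 6.3
  corner [ 566.4 -246.4] z 5.4
side rib 100 [489.9  14.4] [79.4 14.6] 80.5 mean [490.2  22.3  96.8] dir [-0.158 -0.987 -0.01 ]
side cover 223 [490.1  15.6] [114.3  42.4] 80.8 [486.4  33.   75.4]
```

View pics/crop0.png

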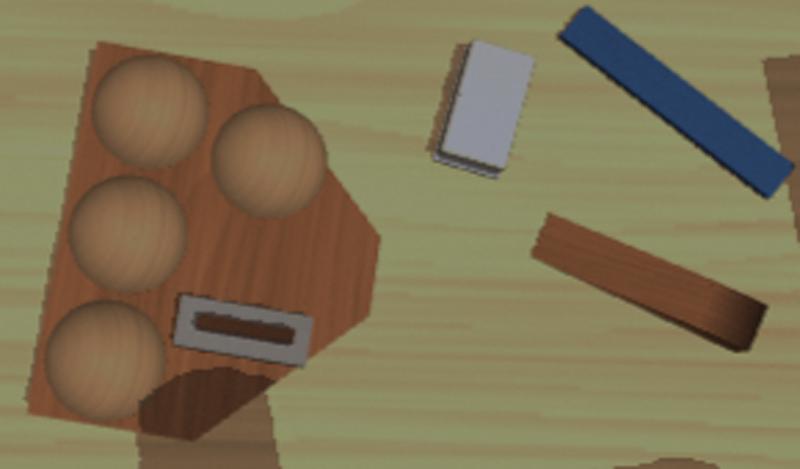

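Crop: rib centred at crop (245,328), nose edge from (380,237) to (370,315). The wedge's thin end is at (540,235), facing the nose, and its butt at (752,325). Both views agree on the domes (z 91/84), blanks (24) and wedge (29/4.6), so I start moving.

```bash
cat >> h.py <<'E'
XD=np.array([0.135,0.991,0.]); YD=np.array([-0.991,0.135,0.])
def frame(yl,n=(0,0,1),near=None):
    n=np.array(n,float)/np.linalg.norm(n); y=np.array(yl,float); y-=n*(y@n); y/=np.linalg.norm(y)
    if near is not None and y@near<0: y=-y
    return R.from_matrix(np.c_[np.cross(y,-n),y,-n])
def plan(goals):
    """goals: (pos, closing line, up normal); prints per leg the shift/turn fractions and pieces"""
    p,r,s=tool(); print('now',np.round(p,1),'t',round(s['time_s'],2))
    for g in goals:
        y=r.as_matrix()[:,1]; r2=frame(g[1] if len(g)>1 and g[1] is not None else y,g[2] if len(g)>2 else (0,0,1),y)
        sh=r.inv().apply(np.array(g[0])-p)/100; tv=(r.inv()*r2).as_rotvec()/(np.pi/4)
        k=int(np.ceil(max(abs(sh).max(),abs(tv).max(),.01)))
        print('goal',np.round(g[0],1),'x%d'%k,np.round(sh/k,3).tolist(),'turn',np.round(tv/k,3).tolist(), '' if k<2 or abs(tv).max()<.01 else '(turning: do turn in last piece)',np.round(tv,3).tolist())
        p,r=np.array(g[0],float),r2
E
python3 - <<'E'
from h import *
n=np.array([0,0,1])-0.06*XD
plan([((489.8,2.9,400),),((489.8,2.9,400),YD,n),((489.8,2.9,272),YD,n),((489.8,2.9,252),YD,n)])
# nose
ci=camera_info('top'); q=onplane([(332.7,205.9),(329.1,234.2)],ci,44); print('nose corners',np.round(q,1), 'mid', np.round(q.mean(0),1))
d1=np.array([574.2,115.6]); v=q.mean(0)[:2]-d1; print('along x',v@XD[:2],'lat',v@YD[:2])
E
```

```text
now [ 210.6 -480.9  404.2] t 0.1
goal [489.8   2.9 400. ] x5 [0.9, -0.662, 0.009] turn [-0.0, -0.0, -0.0]  [-0.001, -0.0, -0.0]
goal [489.8   2.9 400. ] x2 [0.0, 0.0, 0.0] turn [0.02, 0.035, -0.651] (turning: do turn in last piece) [0.039, 0.07, -1.302]
goal [489.8   2.9 272. ] x2 [-0.038, 0.0, 0.639] turn [0.0, 0.0, 0.0]  [0.0, 0.0, 0.0]
goal [489.8   2.9 252. ] x1 [-0.012, 0.0, 0.2] turn [0.0, 0.0, 0.0]  [0.0, 0.0, 0.0]
nose corners [[ 578.  -105.    44. ]
 [ 509.6  -96.9   44. ]] mid [ 543.8 -101.    44. ]
along x -218.740234355044 lat 0.8636560802816362
```

```bash

for i in 1 2 3; do python3 -m crank '[[0.45,-0.331,0,0,0,0,0],[0.9,-0.662,0.009,0,0,0,0],[0.9,-0.662,0.009,0,0,0,0]]' 30 | tail -1; done
python3 -m crank '[[0.45,-0.331,0,0,0,-0.16,0],[0.9,-0.662,0.009,0,0,-0.33,0],[0.9,-0.662,0.009,0,0,-0.49,0],[0.9,-0.662,0.009,0,0,-0.651,0],[0.9,-0.662,0.009,0,0,-0.651,0]]'
python3 - <<'E'
from h import *
n=np.array([0,0,1])-0.06*XD
plan([((489.8,2.9,400),YD,n),((489.8,2.9,300),YD,n),((489.8,2.9,252),YD,n)])
print(tool()[2]['force'],tool()[2]['joints'])
E
```

```text
grip_force: 0.0
grip_force: 0.0
grip_force: 0.0
time_s: 1.5
eef_pos: [434.4, -94.4, 400.8]
ee_rot: [-0.0, 0.895, 0.446, -0.0]
force: [-0.1, -0.2, -0.0]
grip_width: 1.001
grip_force: 0.0
now [434.4 -94.4 400.8] t 1.5
goal [489.8   2.9 400. ] x2 [0.555, -0.071, 0.004] turn [0.009, 0.038, -0.325] (turning: do turn in last piece) [0.019, 0.075, -0.649]
goal [489.8   2.9 300. ] x1 [-0.06, 0.0, 0.998] turn [0.0, 0.0, 0.0]  [0.0, 0.0, 0.0]
goal [489.8   2.9 252. ] x1 [-0.029, 0.0, 0.479] turn [0.0, 0.0, 0.0]  [0.0, 0.0, 0.0]
[-0.1058763  -0.16092094 -0.04577816] [-4.78654709e-01  1.37831448e-01  1.72908942e+00 -3.72679281e-04
  1.27506883e+00  1.66724286e-01]
```

```bash

python3 -m crank '[[0.4,-0.06,0,0,0,-0.15,0],[0.8,-0.12,0,0,0,-0.3,0],[1,-0.128,0.007,0.01,0.04,-0.45,0],[1,-0.128,0.007,0.019,0.075,-0.649,0],[1,-0.128,0.007,0.019,0.075,-0.649,0],[1,-0.128,0.007,0.019,0.075,-0.649,0]]' |tail -1
python3 - <<'E'
from h import *
n=np.array([0,0,1])-0.06*XD
plan([((489.8,2.9,312),YD,n),((489.8,2.9,252),YD,n)])
p,d,ci=snap('wrist'); save('w1.png',p); P=cloud(d,ci)
m=(np.hypot(P[...,0]-491,P[...,1]-12)<55)&(P[...,2]>90)&(P[...,2]<112)
q=P[m]; print('rib',len(q),cv2.minAreaRect(q[:,:2].astype(np.float32)),q.mean(0))
E
```

```text
grip_force: 0.0
now [484.2  -7.3 400.3] t 2.1
goal [489.8   2.9 312. ] x1 [0.057, 0.041, 0.888] turn [0.001, 0.001, -0.01]  [0.001, 0.001, -0.01]
goal [489.8   2.9 252. ] x1 [-0.036, 0.0, 0.599] turn [0.0, 0.0, 0.0]  [0.0, 0.0, 0.0]
rib 1131 ((491.1218566894531, 13.005073547363281), (80.70165252685547, 11.812005996704102), 82.2662124633789) [491.60575723  15.37108713  98.00850682]
```

```bash

python3 -m crank '[[0.03,0.02,0.4,0,0,0,0],[0.057,0.041,0.8,0,0,-0.01,0],[0.06,0.041,0.888,0,0,-0.01,0],[0.06,0.041,0.888,0,0,-0.01,0]]' |tail -1
python3 -m crank '[[-0.01,0,0.25,0,0,0,0],[-0.02,0,0.45,0,0,0,0],[-0.036,0,0.59,0,0,0,0],[-0.036,0,0.59,0,0,0,0]]' |tail -4
python3 -m crank '[[0,0,0,0,0,0,1],[0,0,0,0,0,0,1],[0,0,0,0,0,0,1],[0,0,0,0,0,0,1],[0,0,0,0,0,0,1],[0,0,0,0,0,0,1],[0,0,0,0,0,0,1],[0,0,0,0,0,0,1]]' 50
python3 -m crank '[[0,0,-0.1,0,0,0,1],[0,0,-0.3,0,0,0,1],[0,0,-0.6,0,0,0,1],[0,0,-0.9,0,0,0,1],[0,0,-0.9,0,0,0,1]]' 50
python3 - <<'E'
from h import *
plan([((340,-35,345),YD),((340,-35,270),YD)])
E
```

```text
grip_force: 0.0
ee_rot: [-0.019, 0.751, 0.659, 0.023]
force: [0.9, 0.2, -0.0]
grip_width: 0.999
grip_force: 0.0
time_s: 3.75
eef_pos: [489.9, 4.2, 253.4]
ee_rot: [-0.019, 0.751, 0.66, 0.023]
force: [-1.0, -0.2, 7.0]
grip_width: 0.127
grip_force: 51.6
time_s: 4.25
eef_pos: [489.5, -1.3, 346.7]
ee_rot: [-0.017, 0.751, 0.66, 0.025]
force: [0.1, -0.7, -2.0]
grip_width: 0.128
grip_force: 50.9
now [489.5  -1.3 346.7] t 4.25
goal [340 -35 345] x2 [-0.263, -0.72, -0.013] turn [0.005, -0.038, 0.004] (turning: do turn in last piece) [0.01, -0.075, 0.008]
goal [340 -35 270] x1 [0.0, 0.0, 0.75] turn [0.0, 0.0, 0.0]  [0.0, 0.0, 0.0]
```

```bash

python3 -m crank '[[-0.15,-0.36,0,0,0,0,1],[-0.263,-0.72,-0.013,0.01,-0.075,0.008,1],[-0.263,-0.72,-0.013,0.01,-0.075,0.008,1]]' |tail -1
python3 -m crank '[[-0.15,-0.36,0,0,0,0,1],[-0.263,-0.72,0,0,0,0,1],[-0.263,-0.72,0,0,0,0,1],[-0.263,-0.72,0.4,0,0,0,1],[-0.263,-0.72,0.8,0,0,0,1],[-0.263,-0.72,0.95,0,0,0,1],[-0.263,-0.72,0.95,0,0,0,1]]' 
python3 - <<'E'
from h import *
plan([((340,-35,208),YD),((340,-35,202),YD)])
E
```

```text
grip_force: 50.9
time_s: 5.25
eef_pos: [338.7, -34.0, 246.4]
ee_rot: [-0.005, 0.753, 0.658, -0.003]
force: [0.1, -0.3, -0.5]
grip_width: 0.129
grip_force: 50.7
now [338.7 -34.  246.4] t 5.25
goal [340 -35 208] x1 [-0.009, 0.018, 0.384] turn [-0.015, -0.004, 0.0]  [-0.015, -0.004, 0.0]
goal [340 -35 202] x1 [0.0, 0.0, 0.06] turn [0.0, 0.0, 0.0]  [0.0, 0.0, 0.0]
```

```bash

python3 -m crank '[[0,0,0.2,-0.015,-0.004,0,1],[0,0,0.36,-0.015,-0.004,0,1],[0,0,0.4,-0.015,-0.004,0,1],[0,0,0.43,-0.015,-0.004,0,1],[0,0,0.44,-0.015,-0.004,0,1],[0,0,0.44,-0.015,-0.004,0,1]]' 
python3 - <<'E'
from h import *
p,r,s=tool(); print(p)
E
```

```text
time_s: 5.85
eef_pos: [338.7, -34.2, 204.5]
ee_rot: [0.003, 0.753, 0.658, 0.001]
force: [-0.2, -0.2, -0.2]
grip_width: 0.125
grip_force: 50.8
[338.73632609 -34.17600043 204.53291658]
```

```bash

python3 -m crank '[[0,0,0.02,0,0,0,1],[0,0,0.025,0,0,0,1],[0,0,0.025,0,0,0,1]]' 
python3 -m crank '[[0,0,0.0,0,0,0,0],[0,0,0,0,0,0,0],[0,0,0,0,0,0,0],[0,0,0,0,0,0,0],[0,0,0,0,0,0,0],[0,0,-0.5,0,0,0,0],[0,0,-1,0,0,0,0],[0,0,-1,0,0,0,0]]'
python3 - <<'E'
from h import *
p,d,ci=snap('wrist'); P=cloud(d,ci); save('w2.png',p)
q=P[(np.hypot(P[...,0]-340,P[...,1]+35)<60)&(P[...,2]>40)&(P[...,2]<56)]; print('rib',len(q),cv2.minAreaRect(q[:,:2].astype(np.float32)),np.median(q,0))
p,d,ci=snap('top'); P=cloud(d,ci); save('top1.png',p)
hsv=cv2.cvtColor(p,cv2.COLOR_RGB2HSV).astype(int)
roi=(np.hypot(P[...,0]-491,P[...,1]-12)<75)
# vial: yellow-green saturated
m=roi&(hsv[...,0]>22)&(hsv[...,0]<60)&(hsv[...,1]>90); v,u=np.nonzero(m); print('vial px',len(u),u.mean() if len(u) else 0,v.mean() if len(u) else 0, np.nanmedian(P[m],0))
cv2.imwrite('pics/lev1.png',cv2.resize(cv2.cvtColor(p,cv2.COLOR_RGB2BGR)[195:290,220:350],(780,570),interpolation=cv2.INTER_CUBIC))
E
```

```text
time_s: 6.15
eef_pos: [338.9, -34.3, 202.5]
ee_rot: [0.003, 0.753, 0.658, 0.001]
force: [-1.9, 0.8, 17.7]
grip_width: 0.128
grip_force: 53.5
time_s: 6.95
eef_pos: [338.9, -34.1, 306.2]
ee_rot: [0.007, 0.753, 0.658, 0.003]
force: [1.5, -0.4, 0.4]
grip_width: 1.001
grip_force: 0.0
rib 1490 ((339.17584228515625, -35.32910919189453), (80.55160522460938, 11.806191444396973), 81.72801208496094) [339.45741709 -30.76397404  46.89008288]
vial px 215 284.42790697674417 240.12093023255815 [491.02000346   7.81652858  64.14363282]
```

View pics/lev1.png

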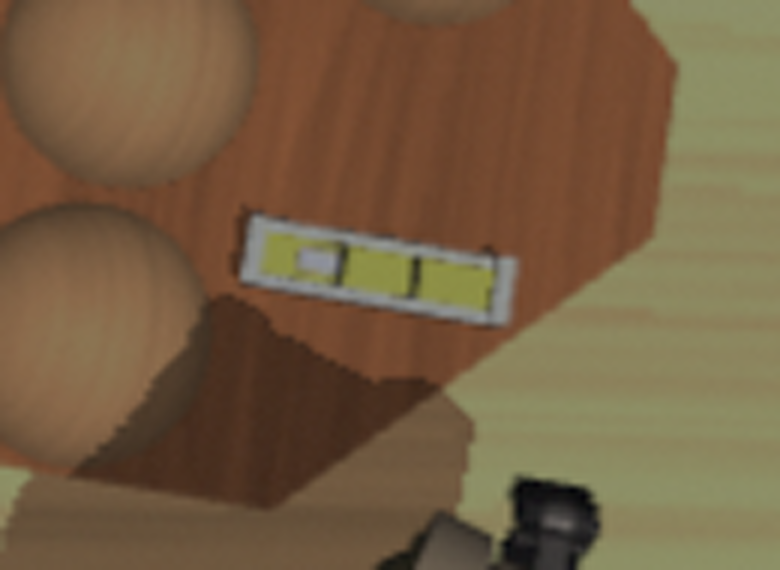

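Crop: the bubble (318,260) sits left of the lines at (342,265) and (414,277), so the nose is too low, as expected. Cover is standing at (339,-35). Next the wedge.

```bash

cat >> h.py <<'E'
def wedge(P,p,c=(550,-345),rad=150):
    roi=(np.hypot(P[...,0]-c[0],P[...,1]-c[1])<rad)&(P[...,1]<-105)
    m=((p[...,0].astype(int)>1.45*p[...,1])&roi).astype(np.uint8)
    m=cv2.morphologyEx(m,cv2.MORPH_OPEN,np.ones((3,3)))
    k,l,st,_=cv2.connectedComponentsWithStats(m); m=l==1+np.argmax(st[1:,4])
    q=P[m]; q=q[~np.isnan(q[:,0])]; q=q[q[:,2]>-10]
    c,wh,a=cv2.minAreaRect(q[:,:2].astype(np.float32)); b=cv2.boxPoints((c,wh,a))
    print('wedge',m.sum(),np.round(c,1),np.round(wh,1),round(a,1))
    for cc in b: print('  corner',np.round(cc,1),'z',np.round(np.median(q[np.hypot(*(q[:,:2]-cc).T)<18][:,2]),1))
E
python3 - <<'E'
from h import *
p,d,ci=snap('top'); wedge(cloud(d,ci),p)
plan([((516.5,-419.7,306),),((516.5,-419.7,306),(-0.908,0.418,0))])
E
```

```text
wedge 1496 [ 550.4 -344.9] [197.3  44.5] 65.7
  corner [ 489.5 -425.6] z 29.0
  corner [ 530.1 -443.9] z 28.9
  corner [ 611.3 -264.2] z 4.7
  corner [ 570.8 -245.8] z 4.6
now [337.8 -33.7 301. ] t 7.1
goal [ 516.5 -419.7  306. ] x4 [-0.896, 0.573, -0.008] turn [0.001, 0.001, -0.0]  [0.005, 0.002, -0.0]
goal [ 516.5 -419.7  306. ] x1 [0.0, 0.0, 0.0] turn [0.0, 0.0, 0.377]  [0.0, 0.0, 0.377]
```

```bash

for i in 1 2 3; do python3 -m crank '[[-0.448,0.286,0,0,0,0,0],[-0.896,0.573,-0.008,0,0,0,0],[-0.896,0.573,-0.008,0,0,0,0]]' | tail -1; done
python3 -m crank '[[-0.448,0.286,0,0,0,0.19,0],[-0.896,0.573,-0.008,0,0,0.377,0],[-0.896,0.573,-0.008,0,0,0.377,0],[-0.896,0.573,-0.008,0,0,0.377,0]]'
python3 - <<'E'
from h import *
plan([((516.5,-419.7,206),(-0.912,0.412,0)),((516.5,-419.7,177),(-0.912,0.412,0))])
E
```

```text
grip_force: 0.0
grip_force: 0.0
grip_force: 0.0
time_s: 8.4
eef_pos: [516.9, -419.7, 304.1]
ee_rot: [0.0, 0.842, 0.54, 0.001]
force: [-1.3, 0.5, -0.4]
grip_width: 1.002
grip_force: 0.0
now [ 516.9 -419.7  304.1] t 8.4
goal [ 516.5 -419.7  206. ] x1 [-0.003, -0.005, 0.981] turn [0.002, -0.002, -0.008]  [0.002, -0.002, -0.008]
goal [ 516.5 -419.7  177. ] x1 [0.0, 0.0, 0.29] turn [0.0, 0.0, 0.0]  [0.0, 0.0, 0.0]
```

```bash

python3 -m crank '[[0,0,0.5,0,0,-0.008,0],[-0.003,-0.005,0.98,0,0,-0.008,0],[-0.003,-0.005,0.98,0,0,-0.008,0]]' | tail -1
python3 -m crank '[[0,0,0.15,0,0,0,0],[0,0,0.25,0,0,0,0],[0,0,0.28,0,0,0,0],[0,0,0.28,0,0,0,0],[0,0,0.28,0,0,0,1],[0,0,0.28,0,0,0,1],[0,0,0.28,0,0,0,1],[0,0,0.28,0,0,0,1],[0,0,0.28,0,0,0,1],[0,0,0.28,0,0,0,1],[0,0,0.28,0,0,0,1]]' 60
python3 -m crank '[[0,0,-0.1,0,0,0,1],[0,0,-0.2,0,0,0,1],[0,0,-0.35,0,0,0,1],[0,0,-0.35,0,0,0,1]]' 60
python3 - <<'E'
from h import *
p,r,s=tool(); print(p)
plan([((515.2,-311,215),YD),((515.2,-311,179),YD)])
E
```

```text
grip_force: 0.0
time_s: 9.8
eef_pos: [517.0, -420.4, 181.3]
ee_rot: [0.003, 0.84, 0.542, 0.001]
force: [-0.2, -0.2, 5.6]
grip_width: 0.501
grip_force: 62.9
time_s: 10.2
eef_pos: [517.1, -420.5, 218.4]
ee_rot: [0.004, 0.84, 0.542, 0.001]
force: [-0.4, 0.6, -1.5]
grip_width: 0.506
grip_force: 62.3
[ 517.05312647 -420.47236787  218.38166081]
now [ 517.1 -420.5  218.4] t 10.2
goal [ 515.2 -311.   215. ] x1 [0.99, -0.468, 0.027] turn [0.011, 0.005, -0.368]  [0.011, 0.005, -0.368]
goal [ 515.2 -311.   179. ] x1 [0.0, 0.0, 0.36] turn [0.0, 0.0, 0.0]  [0.0, 0.0, 0.0]
```

```bash

python3 -m crank '[[0.3,-0.14,0.02,0,0,-0.1,1],[0.6,-0.28,0.02,0,0,-0.2,1],[0.9,-0.42,0.027,0,0,-0.3,1],[0.99,-0.468,0.027,0.011,0.005,-0.368,1],[0.99,-0.468,0.027,0.011,0.005,-0.368,1],[0.99,-0.468,0.027,0.011,0.005,-0.368,1],[0.99,-0.468,0.2,0.011,0.005,-0.368,1],[0.99,-0.468,0.2,0.011,0.005,-0.368,1]]'
python3 - <<'E'
from h import *
plan([((515.2,-311,181),YD)])
p,d,ci=snap('top'); wedge(cloud(d,ci),p,(526,-230),130)
p,d,ci=snap('side'); wedge(cloud(d,ci),p,(526,-230),130)
plan([((515.2,-311,181),YD)])
E
```

```text
time_s: 11.0
eef_pos: [514.4, -311.3, 193.4]
ee_rot: [-0.004, 0.754, 0.657, -0.0]
force: [-0.0, -0.3, -1.3]
grip_width: 0.5
grip_force: 62.1
now [ 514.4 -311.3  193.4] t 11.0
goal [ 515.2 -311.   181. ] x1 [0.004, 0.008, 0.124] turn [-0.007, -0.006, -0.003]  [-0.007, -0.006, -0.003]
wedge 1159 [ 527.  -209.5] [158.9  44.4] 82.0
  corner [ 494. -285.] z 40.7
  corner [ 537.9 -291.2] z 41.0
  corner [ 560.1 -133.9] z 17.5
  corner [ 516.1 -127.7] z 18.2
wedge 431 [ 523.  -228.1] [189.6  46.2] 82.7
  corner [ 488.  -319.2] z 42.9
  corner [ 533.8 -325.1] z 42.5
  corner [ 558.  -137.1] z 19.5
  corner [ 512.1 -131.2] z 20.4
now [ 514.8 -311.4  195.2] t 11.1
goal [ 515.2 -311.   181. ] x1 [0.004, 0.004, 0.142] turn [-0.005, -0.004, -0.002]  [-0.005, -0.004, -0.002]
```

```bash

python3 -m crank '[[0.004,-0.01,0.08,-0.005,-0.004,0,1],[0.004,-0.01,0.12,-0.005,-0.004,0,1],[0.004,-0.01,0.135,-0.005,-0.004,0,1],[0.004,-0.01,0.135,-0.005,-0.004,0,1]]' 80
python3 -m crank '[[0.1,0,0,0,0,0,1],[0.2,0,0,0,0,0,1],[0.3,0,0,0,0,0,1],[0.4,0,0,0,0,0,1],[0.5,0,0,0,0,0,1],[0.6,0,0,0,0,0,1],[0.7,0,0,0,0,0,1],[0.8,0,0,0,0,0,1],[0.9,0,0,0,0,0,1],[1,0,0,0,0,0,1],[1,0,0,0,0,0,1]]' 80
cat >> h.py <<'E'
def bubble(n='top',tag=None,c=(491,10)):
    p,d,ci=snap(n); hsv=cv2.cvtColor(p,cv2.COLOR_RGB2HSV).astype(int); P=cloud(d,ci)
    m=(np.hypot(P[...,0]-c[0],P[...,1]-c[1])<70)&(P[...,2]>40)&(P[...,2]<90)
    g=m&(hsv[...,0]>22)&(hsv[...,0]<60)&(hsv[...,1]>90); v,u=np.nonzero(g)
    h=cv2.convexHull(np.c_[u,v].astype(np.int32)); M=np.zeros(g.shape,np.uint8); cv2.fillConvexPoly(M,h,1)
    Q=onplane(np.c_[np.nonzero(M)[1],np.nonzero(M)[0]],ci,np.nanmedian(P[g][:,2])); s=Q[:,:2]@XD[:2]; px=p[M>0].astype(int); hs=hsv[M>0]
    pale=(hs[:,1]<75)&(hs[:,2]>120); dark=hs[:,2]<80
    mid=(s.min()+s.max())/2
    print('vial span',round(np.ptp(s),1),'bubble',round(np.median(s[pale])-mid,1),pale.sum(),'dark',np.round(np.sort(s[dark]-mid),0).tolist())
    if tag: save(tag,cv2.resize(p[v.min()-15:v.max()+15,u.min()-15:u.max()+15],None,fx=7,fy=7,interpolation=cv2.INTER_CUBIC))
    return p,d,ci
E
python3 - <<'E'
from h import *
p,r,s=tool(); print(p)
bubble('top','lev2.png')
E
```

```text
time_s: 11.5
eef_pos: [514.0, -310.2, 181.7]
ee_rot: [0.0, 0.754, 0.657, 0.0]
force: [0.4, -0.3, -1.5]
grip_width: 0.497
grip_force: 86.6
time_s: 12.6
eef_pos: [527.7, -210.1, 181.7]
ee_rot: [0.0, 0.753, 0.658, 0.0]
force: [2.1, 2.9, -3.2]
grip_width: 0.5
grip_force: 86.4
[ 527.70665647 -210.12271003  181.74513229]
vial span 88.7 bubble 15.4 35 dark [-16.0, -15.0, -15.0, -14.0, -14.0, -14.0, -14.0, -13.0, -13.0, -12.0, -12.0]
```

View pics/lev2.png

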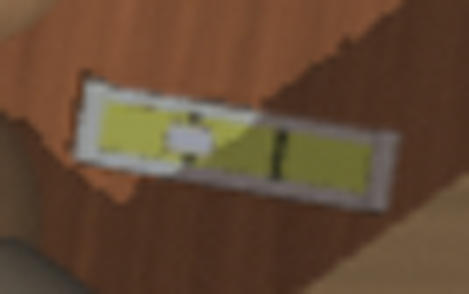

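Picture: the bubble (188,140) straddles the left line (190,140), so it reads about +15 mm and needs about 50 mm more push.

```bash

python3 -m crank '[[0.08,0,0,0,0,0,1],[0.16,0,0,0,0,0,1],[0.24,0,0,0,0,0,1],[0.32,0,0,0,0,0,1],[0.4,0,0,0,0,0,1],[0.44,0,0,0,0,0,1],[0.44,0,0,0,0,0,1]]' 80
python3 - <<'E'
from h import *
p,r,s=tool(); print(p)
bubble('top'); bubble('side')
E
```

```text
time_s: 13.35
eef_pos: [533.4, -167.2, 181.5]
ee_rot: [0.0, 0.753, 0.657, 0.0]
force: [1.0, -0.6, -2.7]
grip_width: 0.498
grip_force: 86.4
[ 533.43843434 -167.2000245   181.51709669]
vial span 88.3 bubble 6.2 13 dark [-16.0, -16.0, -15.0, -15.0, -15.0, -14.0, -14.0, -14.0, -14.0, -14.0, -13.0, -13.0, 13.0, 13.0, 13.0, 14.0, 14.0, 14.0, 14.0, 15.0, 15.0, 15.0, 16.0, 16.0]
vial span 81.7 bubble 3.5 12 dark [-7.0]
```

```bash
sed -i 's/pale=.*; dark/pale=(hs[:,1]<95)\&(hs[:,2]>85)\&(abs(perp(Q))<5); dark/; s/^def bubble/def perp(Q):\n    t=Q[:,:2]@YD[:2]; return t-(t.min()+t.max())\/2\ndef bubble/' h.py
python3 - <<'E'
from h import *
bubble('top','lev3.png')
E
```

```text
vial span 88.3 bubble 3.1 31 dark [-16.0, -16.0, -15.0, -15.0, -15.0, -14.0, -14.0, -14.0, -14.0, -14.0, -13.0, -13.0, -12.0, 13.0, 13.0, 13.0, 14.0, 14.0, 14.0, 15.0, 15.0, 15.0, 16.0, 16.0]
```

View pics/lev3.png

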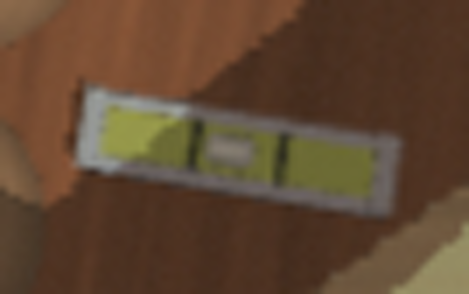

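Picture: bubble at (229,150) between lines at (195,145) and (282,157), about +3 mm. I'll push 9 mm more, then release.

```bash

python3 -m crank '[[0.03,0,0,0,0,0,1],[0.06,0,0,0,0,0,1],[0.09,0,0,0,0,0,1],[0.095,0,0,0,0,0,1],[0.095,0,0,0,0,0,1],[0.095,0,0,0,0,0,0.4],[0.095,0,0,0,0,0,0.2],[0.095,0,0,0,0,0,0],[0.095,0,0,0,0,0,0],[0.095,0,0,0,0,0,0]]' 80
python3 - <<'E'
from h import *
p,r,s=tool(); print(p)
p,d,ci=bubble('top'); 
E
python3 -m crank '[[0,0,-0.2,0,0,0,0],[0,0,-0.6,0,0,0,0],[0,0,-1,0,0,0,0],[0,0,-1,0,0,0,0]]' 
python3 -m crank '[[-0.1,0,-0.4,0,0,0,0],[-0.2,0,-0.9,0,0,0,0],[-0.2,0,-0.9,0,0,0,0]]' 
python3 - <<'E'
from h import *
p,d,ci=bubble('top','lev4.png'); P=cloud(d,ci); wedge(P,p,(540,-160),130); np.savez('top4.npz',p=p,d=d)
p2,d2,ci2=snap('side'); P2=cloud(d2,ci2); 
for nm,c in dict(d0=(683,101),d1=(574,115),d2=(465,130),d3=(643,-4)).items():
    for Q in (P,P2):
        s,r,k,e=dome(Q,c,zmin=70); print(nm,np.round(s+[0,0,55],1),k,round(e,2))
for nm,c in dict(b0=(551,400),b1=(557.5,268.5),b2=(432,382.5),b3=(413.8,259.5)).items():
    for Q in (P,P2):
        m=(np.hypot(Q[...,0]-c[0],Q[...,1]-c[1])<45)&(Q[...,2]>17)&(Q[...,2]<33); q=Q[m]; e,r=cv2.minEnclosingCircle(q[:,:2].astype(np.float32)); print(nm,np.round(e,1),round(r,1),np.round(np.median(q,0),1))
plan([((413.8,259.5,300),)])
E
```

```text
time_s: 14.5
eef_pos: [534.8, -157.9, 181.8]
ee_rot: [0.0, 0.753, 0.658, 0.0]
force: [-0.3, -0.3, -0.3]
grip_width: 1.002
grip_force: 0.0
[ 534.78913457 -157.93142046  181.75171556]
vial span 88.2 bubble 1.2 31 dark [-16.0, -15.0, -15.0, -15.0, -14.0, -14.0, -14.0, -14.0, -14.0, -13.0, -13.0, -12.0, 13.0, 13.0, 14.0, 14.0, 14.0, 15.0, 15.0, 15.0, 16.0, 16.0, 16.0, 16.0]
time_s: 14.95
eef_pos: [535.5, -158.3, 286.8]
ee_rot: [0.005, 0.753, 0.658, 0.002]
force: [0.2, 0.3, -0.4]
grip_width: 0.997
grip_force: 0.0
time_s: 15.25
eef_pos: [532.2, -178.8, 377.3]
ee_rot: [0.005, 0.754, 0.657, 0.002]
force: [-0.6, -0.2, -1.1]
grip_width: 1.002
grip_force: 0.0
vial span 89.3 bubble 1.1 33 dark [-16.0, -16.0, -15.0, -15.0, -15.0, -14.0, -14.0, -14.0, -13.0, -13.0, 13.0, 13.0, 14.0, 14.0, 14.0, 14.0, 15.0, 15.0, 15.0, 16.0, 16.0]
wedge 361 [ 538.  -130.3] [54.1 44.5] 82.2
  corner [ 512.3 -154.1] z 28.9
  corner [ 556.4 -160.1] z 29.9
  corner [ 563.7 -106.5] z 25.8
  corner [ 519.6 -100.5] z 26.7
d0 [683.1 101.8  92.3] 951 1.53
d0 [683.2 101.6  92.4] 376 1.58
d1 [574.3 116.7  92.3] 996 1.47
d1 [573.8 116.8  92.6] 404 1.49
d2 [465.4 131.5  92.3] 1056 1.4
d2 [464.7 131.2  92.8] 447 1.47
d3 [643.5  -3.8  92.2] 962 1.46
d3 [643.4  -4.1  92.5] 332 1.78
b0 [551.2 400.8] 30.2 [551.2 399.6  23.2]
b0 [551.6 401.6] 30.9 [549.9 405.2  24.5]
b1 [557.1 267.9] 30.3 [557.3 267.4  23.2]
b1 [557.4 270. ] 30.4 [556.2 272.4  23. ]
b2 [432.1 382.2] 30.0 [432.3 382.   23.1]
b2 [431.2 383.2] 30.6 [430.4 387.   24.5]
b3 [414.1 259.9] 29.9 [414.1 259.4  23. ]
b3 [416.  261.2] 31.8 [411.8 266.2  25. ]
now [ 531.8 -177.9  371.9] t 15.35
goal [413.8 259.5 300. ] x5 [0.835, -0.353, 0.143] turn [0.0, 0.0, -0.0]  [0.002, 0.001, -0.0]
```

View pics/lev4.png

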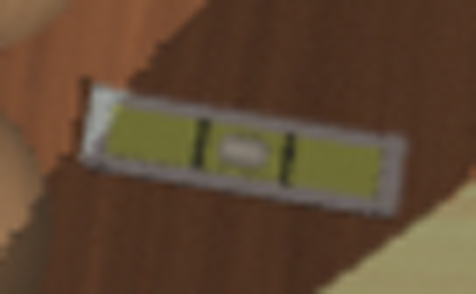

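Level reads about +1 mm, with the bubble (243,152) between lines (203,143) and (290,160). All dome tops measure 92.3–92.6, so the stand is level. Now the blanks: b1 goes to dome3 first.

```bash
python3 - <<'E'
from h import *
plan([((557.3,268.3,320),YD),((557.3,268.3,220),YD),((557.3,268.3,170),YD),((557.3,268.3,320),YD),((643.4,-4,320),YD)])
E
```

```text
now [ 531.8 -177.9  371.9] t 15.35
goal [557.3 268.3 320. ] x5 [0.891, -0.071, 0.103] turn [0.0, 0.0, -0.0]  [0.002, 0.001, -0.001]
goal [557.3 268.3 220. ] x2 [0.0, 0.0, 0.5] turn [0.0, 0.0, 0.0]  [0.0, 0.0, 0.0]
goal [557.3 268.3 170. ] x1 [0.0, 0.0, 0.5] turn [0.0, 0.0, 0.0]  [0.0, 0.0, 0.0]
goal [557.3 268.3 320. ] x2 [0.0, 0.0, -0.75] turn [0.0, 0.0, 0.0]  [0.0, 0.0, 0.0]
goal [643.4  -4.  320. ] x3 [-0.861, 0.407, 0.0] turn [0.0, 0.0, 0.0]  [0.0, 0.0, 0.0]
```

```bash
for i in 1 2 3 4 5; do python3 -m crank '[[0.45,-0.035,0.05,0,0,0,0],[0.891,-0.071,0.103,0,0,0,0],[0.891,-0.071,0.103,0,0,0,0]]' | tail -1; done
python3 - <<'E'
from h import *
p,d,ci=snap('wrist'); P=cloud(d,ci); q=P[(np.hypot(P[...,0]-557,P[...,1]-268)<45)&(P[...,2]>17)&(P[...,2]<33)]
if len(q)>50: print('wrist blank',cv2.minEnclosingCircle(q[:,:2].astype(np.float32)),np.median(q,0))
plan([((557.3,268.3,220),YD),((557.3,268.3,170),YD)])
E
```

```text
grip_force: 0.0
grip_force: 0.0
grip_force: 0.0
grip_force: 0.0
grip_force: 0.0
wrist blank ((558.0859985351562, 269.7016296386719), 29.85784339904785) [558.31105405 271.6046722   22.37890341]
now [557.1 268.9 318.5] t 16.9
goal [557.3 268.3 220. ] x1 [-0.005, 0.004, 0.985] turn [-0.002, 0.001, 0.002]  [-0.002, 0.001, 0.002]
goal [557.3 268.3 170. ] x1 [0.0, 0.0, 0.5] turn [0.0, 0.0, 0.0]  [0.0, 0.0, 0.0]
```

```bash

python3 -m crank '[[0,0,0.4,0,0,0,0],[0,0,0.8,0,0,0,0],[0,0,0.98,0,0,0,0],[0,0,0.98,0,0,0,0]]' |tail -1
python3 -m crank '[[0,0,0.25,0,0,0,0],[0,0,0.45,0,0,0,0],[0,0,0.5,0,0,0,0],[0,0,0.5,0,0,0,0],[0,0,0.5,0,0,0,1],[0,0,0.5,0,0,0,1],[0,0,0.5,0,0,0,1],[0,0,0.5,0,0,0,1],[0,0,0.5,0,0,0,1],[0,0,0.5,0,0,0,1]]' 40
python3 -m crank '[[0,0,-0.2,0,0,0,1],[0,0,-0.6,0,0,0,1],[0,0,-1,0,0,0,1],[0,0,-1,0,0,0,1]]' 40
python3 -m crank '[[0,0,-0.3,0,0,0,1],[0,0,-0.5,0,0,0,1],[0,0,-0.5,0,0,0,1]]' 40
python3 - <<'E'
from h import *
p,d,ci=snap('top'); save('top5.png',p)
p,d,ci=snap('side'); save('side5.png',p)
plan([((643.4,-4,320),YD)])
E
```

```text
grip_force: 0.0
time_s: 18.3
eef_pos: [557.7, 268.4, 174.0]
ee_rot: [0.001, 0.753, 0.658, 0.001]
force: [-1.5, -1.5, 5.4]
grip_width: 0.688
grip_force: 42.8
time_s: 18.7
eef_pos: [558.0, 268.7, 278.7]
ee_rot: [0.003, 0.753, 0.658, 0.005]
force: [0.8, -0.3, -0.4]
grip_width: 0.686
grip_force: 43.3
time_s: 19.0
eef_pos: [557.3, 268.5, 324.9]
ee_rot: [0.001, 0.753, 0.658, 0.003]
force: [0.7, -0.1, -0.5]
grip_width: 0.688
grip_force: 43.5
now [556.9 268.3 321.4] t 19.1
goal [643.4  -4.  320. ] x3 [-0.86, 0.409, 0.005] turn [-0.0, 0.0, -0.0]  [-0.0, 0.0, -0.001]
```

View pics/side5.png

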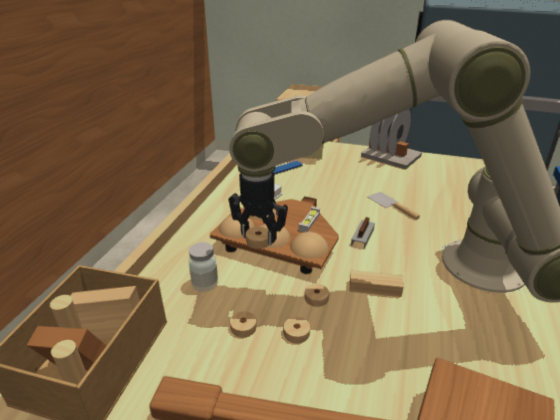

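Side view: blank held flat and central in the gripper at (258,235); jar at (203,268) and cover at (363,233) are upright. Moving over dome3.

```bash

for i in 1 2 3; do python3 -m crank '[[-0.3,0.13,0,0,0,0,1],[-0.6,0.27,0,0,0,0,1],[-0.86,0.409,0.002,0,0,0,1],[-0.86,0.409,0.002,0,0,0,1]]' 40 | tail -1; done
python3 - <<'E'
from h import *
plan([((643.4,-4.3,272),YD),((643.4,-4.3,266),YD)])
E
```

```text
grip_force: 43.5
grip_force: 43.5
grip_force: 43.5
now [644.2  -5.9 320.1] t 20.3
goal [643.4  -4.3 272. ] x1 [0.015, -0.01, 0.481] turn [-0.001, 0.0, -0.004]  [-0.001, 0.0, -0.004]
goal [643.4  -4.3 266. ] x1 [0.0, 0.0, 0.06] turn [0.0, 0.0, 0.0]  [0.0, 0.0, 0.0]
```

```bash

python3 -m crank '[[0.01,-0.005,0.2,0,0,0,1],[0.013,-0.01,0.4,0,0,-0.004,1],[0.013,-0.01,0.46,0,0,-0.004,1],[0.013,-0.01,0.48,0,0,-0.004,1],[0.013,-0.01,0.48,0,0,-0.004,1],[0.013,-0.01,0.48,0,0,-0.004,1]]' 40
python3 - <<'E'
from h import *
p,r,s=tool(); print(p)
plan([((643.4,-4.3,266.5),YD)])
for n in ('top','side'):
    p,d,ci=snap(n); Q=cloud(d,ci); m=(np.hypot(Q[...,0]-643,Q[...,1]+4)<40)&(Q[...,2]>112)&(Q[...,2]<132); q=Q[m]; print(n,len(q),np.median(q,0) if len(q) else '')
E
```

```text
time_s: 20.9
eef_pos: [643.1, -2.1, 274.6]
ee_rot: [0.001, 0.752, 0.659, 0.001]
force: [-0.1, 0.1, -0.4]
grip_width: 0.689
grip_force: 43.5
[643.09907149  -2.1296733  274.55118231]
now [643.1  -2.1 274.6] t 20.9
goal [643.4  -4.3 266.5] x1 [-0.021, 0.006, 0.081] turn [0.003, -0.0, 0.004]  [0.003, -0.0, 0.004]
top 0 
side 239 [641.87524171   9.71589238 123.32068062]
```

```bash
python3 -m crank '[[0,0,0,0,0,0,1],[0,0,0,0,0,0,1],[0,0,0,0,0,0,1]]' 40
python3 - <<'E'
from h import *
plan([((643.4,-4.3,266.5),YD)])
E
```

```text
time_s: 21.3
eef_pos: [643.0, -2.5, 273.7]
ee_rot: [0.0, 0.752, 0.659, 0.0]
force: [-0.1, -0.4, -0.4]
grip_width: 0.684
grip_force: 43.5
now [643.   -2.5 273.7] t 21.3
goal [643.4  -4.3 266.5] x1 [-0.017, 0.007, 0.072] turn [0.001, 0.0, 0.003]  [0.001, 0.0, 0.003]
```

```bash
python3 -m crank '[[-0.017,0.007,0.02,0,0,0.003,1],[-0.017,0.007,0.04,0,0,0.003,1],[-0.017,0.007,0.05,0,0,0.003,1],[-0.017,0.007,0.06,0,0,0.003,1],[-0.017,0.007,0.06,0,0,0.003,1],[-0.017,0.007,0.06,0,0,0.003,1]]' 40
python3 -m crank '[[0,0,0.01,0,0,0,1],[0,0,0.01,0,0,0,1],[0,0,0.01,0,0,0,1]]' 40
E=1; python3 - <<'E'
from h import *
plan([((643.4,-4.3,266.5),YD)])
E
```

```text
time_s: 21.9
eef_pos: [643.4, -4.2, 267.6]
ee_rot: [0.0, 0.753, 0.658, 0.0]
force: [0.2, 0.5, 0.3]
grip_width: 0.686
grip_force: 43.5
time_s: 22.2
eef_pos: [643.5, -4.2, 266.9]
ee_rot: [0.0, 0.753, 0.658, 0.0]
force: [0.1, 0.3, 1.7]
grip_width: 0.686
grip_force: 43.8
now [643.5  -4.2 266.9] t 22.2
goal [643.4  -4.3 266.5] x1 [-0.001, -0.001, 0.004] turn [0.001, 0.0, 0.0]  [0.001, 0.0, 0.0]
```

```bash
python3 -m crank '[[0,0,0,0,0,0,0.2],[0,0,0,0,0,0,0.1],[0,0,0,0,0,0,0],[0,0,0,0,0,0,0],[0,0,0,0,0,0,0],[0,0,-0.2,0,0,0,0],[0,0,-0.6,0,0,0,0],[0,0,-0.9,0,0,0,0],[0,0,-0.9,0,0,0,0]]' 40
python3 -m crank '[[0.5,0,0,0,0,0,0],[1,0,0,0,0,0,0],[1,0,0,0,0,0,0],[1,0,0,0,0,0,0]]' |tail -1
cat >> h.py <<'E'
def blank(c,z=116,rad=36,cams=('top','side')):
    o=[]
    for n in cams:
        p,d,ci=snap(n); Q=cloud(d,ci); m=(np.hypot(Q[...,0]-c[0],Q[...,1]-c[1])<rad+6)&(abs(Q[...,2]-z)<8); q=Q[m]
        if len(q)<60: print(n,'few',len(q)); continue
        A=np.c_[q[:,:2]-q[:,:2].mean(0),np.ones(len(q))]; s=np.linalg.lstsq(A,q[:,2],rcond=None)[0]
        r=q[abs(A@s-q[:,2])<4]; s=np.linalg.lstsq(np.c_[r[:,:2],np.ones(len(r))],r[:,2],rcond=None)[0]
        e,rr=cv2.minEnclosingCircle(r[:,:2].astype(np.float32)); print(n,'centre',np.round(e,1),'mean',np.round(r.mean(0),1),'R',round(rr,1),'slope',np.round(s[:2],3),len(r))
E
python3 - <<'E'
from h import *
blank((643.4,-4)); bubble('top'); plan([((551.3,400.6,320),YD)])
E
```

```text
time_s: 23.1
eef_pos: [643.6, -4.2, 361.5]
ee_rot: [0.003, 0.753, 0.658, 0.003]
force: [0.1, -0.2, 0.0]
grip_width: 1.004
grip_force: 0.0
grip_force: 0.0
top centre [642.3  -3.7] mean [641.8  -3.8 116. ] R 29.8 slope [0.009 0.003] 521
side centre [641.3  -1.3] mean [640.    1.4 115.8] R 31.4 slope [ 0.028 -0.023] 181
vial span 89.7 bubble -0.3 33 dark [-16.0, -16.0, -15.0, -15.0, -15.0, 13.0, 13.0, 13.0, 14.0, 14.0]
now [656.9  93.7 356.3] t 23.65
goal [551.3 400.6 320. ] x3 [0.966, -0.488, 0.121] turn [0.0, 0.0, -0.0]  [0.0, 0.0, -0.001]
```

Blank on dome3 is centred within about 1 mm, slope 0.01, and the bubble is still about 0. Next: b0 to dome0.

```bash
for i in 1 2; do python3 -m crank '[[0.48,-0.24,0.06,0,0,0,0],[0.966,-0.488,0.121,0,0,0,0],[0.966,-0.488,0.121,0,0,0,0]]' | tail -1; done
python3 -m crank '[[0.48,-0.24,0.06,0,0,0,0],[0.966,-0.488,0.121,0,0,0,0],[0.966,-0.488,0.121,0,0,0,0],[0.966,-0.488,0.121,0,0,0,0],[0.966,-0.488,0.121,0,0,0,0],[0.966,-0.488,0.121,0,0,0,0]]' | tail -1
python3 - <<'E'
from h import *
blank((551.3,400.6),23,cams=('wrist',))
plan([((551.3,400.9,220),YD),((551.3,400.9,171),YD)])
E
```

```text
grip_force: 0.0
grip_force: 0.0
grip_force: 0.0
wrist centre [552.  402.2] mean [551.8 403.6  22.3] R 30.0 slope [ 0.001 -0.006] 3195
now [551.8 400.1 320.6] t 24.9
goal [551.3 400.9 220. ] x2 [0.004, -0.004, 0.503] turn [0.001, -0.0, -0.001]  [0.001, -0.0, -0.002]
goal [551.3 400.9 171. ] x1 [0.0, 0.0, 0.49] turn [0.0, 0.0, 0.0]  [0.0, 0.0, 0.0]
```

```bash

python3 -m crank '[[0,0,0.4,0,0,0,0],[0.005,-0.005,0.8,0,0,0,0],[0.005,-0.005,1,0,0,0,0],[0.005,-0.005,1,0,0,0,0]]' |tail -1
python3 -m crank '[[0,0,0.25,0,0,0,0],[0,0,0.45,0,0,0,0],[0,0,0.5,0,0,0,0],[0,0,0.5,0,0,0,0],[0,0,0.5,0,0,0,1],[0,0,0.5,0,0,0,1],[0,0,0.5,0,0,0,1],[0,0,0.5,0,0,0,1],[0,0,0.5,0,0,0,1],[0,0,0.5,0,0,0,1]]' 40
python3 -m crank '[[0,0,-0.2,0,0,0,1],[0,0,-0.6,0,0,0,1],[0,0,-1,0,0,0,1],[0,0,-1,0,0,0,1]]' 40 |tail -1
python3 -m crank '[[0,0,-0.3,0,0,0,1],[0,0,-0.5,0,0,0,1],[0,0,-0.5,0,0,0,1],[0,0,-0.5,0,0,0,1],[0,0,-0.5,0,0,0,1]]' 40
python3 - <<'E'
from h import *
plan([((684.0,101.5,320),YD)])
E
```

```text
grip_force: 0.0
time_s: 26.3
eef_pos: [551.0, 402.4, 172.2]
ee_rot: [0.001, 0.753, 0.658, 0.002]
force: [-0.6, -1.0, 5.9]
grip_width: 0.688
grip_force: 43.0
grip_force: 43.4
time_s: 27.2
eef_pos: [550.2, 402.2, 318.5]
ee_rot: [-0.0, 0.753, 0.658, -0.001]
force: [-0.4, -1.2, -1.9]
grip_width: 0.689
grip_force: 43.4
now [550.2 402.2 318.5] t 27.2
goal [684.  101.5 320. ] x3 [-0.933, 0.577, -0.005] turn [-0.001, 0.001, 0.0]  [-0.002, 0.002, 0.0]
```

```bash

for i in 1 2; do python3 -m crank '[[-0.3,0.19,0,0,0,0,1],[-0.6,0.38,0,0,0,0,1],[-0.933,0.577,-0.005,0,0,0,1],[-0.933,0.577,-0.005,0,0,0,1]]' 40 | tail -1; done
python3 -m crank '[[-0.3,0.19,0,0,0,0,1],[-0.6,0.38,0,0,0,0,1],[-0.933,0.577,-0.005,0,0,0,1],[-0.933,0.577,-0.005,0,0,0,1],[-0.93,0.577,0.2,0,0,0,1],[-0.93,0.577,0.45,0,0,0,1],[-0.93,0.577,0.45,0,0,0,1],[-0.93,0.577,0.45,0,0,0,1],[-0.93,0.577,0.45,0,0,0,1]]' 40
python3 - <<'E'
from h import *
plan([((684.,103.1,265),YD)])
E
```

```text
grip_force: 43.4
grip_force: 43.4
time_s: 28.9
eef_pos: [684.4, 102.7, 277.8]
ee_rot: [0.001, 0.753, 0.658, 0.001]
force: [-0.4, -0.9, -0.5]
grip_width: 0.688
grip_force: 43.4
now [684.4 102.7 277.8] t 28.9
goal [684.  103.1 265. ] x1 [0.004, -0.005, 0.128] turn [0.003, -0.0, 0.001]  [0.003, -0.0, 0.001]
```

```bash

python3 -m crank '[[0.004,-0.005,0.04,0.003,0,0,1],[0.004,-0.005,0.08,0.003,0,0,1],[0.004,-0.005,0.1,0.003,0,0,1],[0.004,-0.005,0.11,0.003,0,0,1],[0.004,-0.005,0.11,0.003,0,0,1],[0.004,-0.005,0.11,0.003,0,0,1],[0.004,-0.005,0.11,0.003,0,0,1]]' 40
python3 -m crank '[[0,0,0.01,0,0,0,1],[0,0,0.01,0,0,0,1]]' 40
E=0; python3 - <<'E'
from h import *
plan([((684.,103.1,265),YD)])
E
```

```text
time_s: 29.6
eef_pos: [683.9, 102.4, 265.4]
ee_rot: [-0.001, 0.753, 0.658, -0.001]
force: [0.1, -0.3, -1.3]
grip_width: 0.687
grip_force: 43.7
time_s: 29.8
eef_pos: [683.9, 102.4, 265.2]
ee_rot: [-0.0, 0.753, 0.658, -0.0]
force: [-1.8, -0.1, 5.1]
grip_width: 0.686
grip_force: 44.2
now [683.9 102.4 265.2] t 29.8
goal [684.  103.1 265. ] x1 [0.007, 0.0, 0.002] turn [-0.001, 0.0, 0.001]  [-0.001, 0.0, 0.001]
```

```bash
python3 -m crank '[[0.006,0,-0.005,0,0,0,1],[0.006,0,-0.002,0,0,0,1],[0.006,0,-0.002,0,0,0,0.2],[0.006,0,-0.002,0,0,0,0.1],[0.006,0,-0.002,0,0,0,0],[0.006,0,-0.002,0,0,0,0],[0.006,0,-0.002,0,0,0,0],[0,0,-0.2,0,0,0,0],[0,0,-0.6,0,0,0,0],[0,0,-0.9,0,0,0,0],[0,0,-0.9,0,0,0,0]]' 40|tail -1
python3 -m crank '[[0.5,0.3,0,0,0,0,0],[1,0.6,0,0,0,0,0],[1,0.6,0,0,0,0,0],[1,0.6,0,0,0,0,0],[1,0.6,0,0,0,0,0]]' |tail -1
python3 - <<'E'
from h import *
blank((683.1,101.8)); blank((643.4,-4),cams=('top',)); bubble('top'); plan([((414.3,260,320),YD)])
E
```

```text
grip_force: 0.0
grip_force: 0.0
top centre [682.3 101.8] mean [681.9 101.5 116.2] R 30.1 slope [-0.003 -0.002] 511
side centre [681.3 103.1] mean [680.3 106.9 115.9] R 31.2 slope [ 0.013 -0.037] 218
top centre [642.5  -3.5] mean [641.7  -3.6 116.1] R 29.8 slope [ 0.018 -0.003] 520
vial span 87.9 bubble 0.5 32 dark [-15.0, -15.0, -14.0, -14.0, -14.0, 14.0, 14.0, 14.0, 15.0, 15.0]
now [756.7 192.3 355. ] t 31.6
goal [414.3 260.  320. ] x4 [0.051, -0.871, 0.089] turn [-0.0, -0.0, -0.0]  [-0.002, -0.0, -0.001]
```

Dome0's blank is centred within 1 mm and flat. Next: b3 to dome1.

```bash
for i in 1 2 3; do python3 -m crank '[[0.025,-0.43,0.04,0,0,0,0],[0.051,-0.871,0.089,0,0,0,0],[0.051,-0.871,0.089,0,0,0,0]]' | tail -1; done
python3 -m crank '[[0.025,-0.43,0.04,0,0,0,0],[0.051,-0.871,0.089,0,0,0,0],[0.051,-0.871,0.089,0,0,0,0],[0.051,-0.871,0.089,0,0,0,0],[0.051,-0.871,0.089,0,0,0,0],[0.051,-0.871,0.089,0,0,0,0]]' | tail -1
python3 - <<'E'
from h import *
blank((414.3,260),23,cams=('wrist',))
plan([((414.3,260.3,220),YD),((414.3,260.3,171),YD)])
E
```

```text
grip_force: 0.0
grip_force: 0.0
grip_force: 0.0
grip_force: 0.0
wrist centre [414.5 261.4] mean [414.5 262.8  22.3] R 29.8 slope [ 0.001 -0.007] 3209
now [415.3 260.2 319.3] t 33.15
goal [414.3 260.3 220. ] x1 [-0.001, -0.009, 0.994] turn [-0.001, -0.0, -0.001]  [-0.001, -0.0, -0.001]
goal [414.3 260.3 171. ] x1 [0.0, 0.0, 0.49] turn [0.0, 0.0, 0.0]  [0.0, 0.0, 0.0]
```

```bash

python3 -m crank '[[0,0,0.4,0,0,0,0],[0,-0.009,0.8,0,0,0,0],[0,-0.009,0.99,0,0,0,0],[0,-0.009,0.99,0,0,0,0]]' |tail -1
python3 -m crank '[[0,0,0.25,0,0,0,0],[0,0,0.45,0,0,0,0],[0,0,0.49,0,0,0,0],[0,0,0.49,0,0,0,0],[0,0,0.49,0,0,0,1],[0,0,0.49,0,0,0,1],[0,0,0.49,0,0,0,1],[0,0,0.49,0,0,0,1],[0,0,0.49,0,0,0,1],[0,0,0.49,0,0,0,1]]' 40
python3 -m crank '[[0,0,-0.2,0,0,0,1],[0,0,-0.6,0,0,0,1],[0,0,-1,0,0,0,1],[0,0,-1,0,0,0,1]]' 40 |tail -1
python3 -m crank '[[0,0,-0.3,0,0,0,1],[0,0,-0.5,0,0,0,1],[0,0,-0.5,0,0,0,1],[0,0,-0.5,0,0,0,1],[0,0,-0.5,0,0,0,1]]' 40
python3 - <<'E'
from h import *
plan([((574.9,116.7,320),YD)])
E
```

```text
grip_force: 0.0
time_s: 34.55
eef_pos: [413.7, 260.8, 172.8]
ee_rot: [-0.0, 0.753, 0.658, 0.001]
force: [-1.9, -0.8, 8.1]
grip_width: 0.689
grip_force: 41.8
grip_force: 43.6
time_s: 35.45
eef_pos: [413.3, 260.6, 320.1]
ee_rot: [-0.001, 0.753, 0.658, -0.002]
force: [0.5, 0.2, -0.6]
grip_width: 0.681
grip_force: 43.6
now [413.3 260.6 320.1] t 35.45
goal [574.9 116.7 320. ] x2 [-0.604, 0.898, -0.002] turn [-0.002, 0.001, 0.0]  [-0.005, 0.001, 0.0]
```

```bash

python3 -m crank '[[-0.2,0.3,0,0,0,0,1],[-0.4,0.6,0,0,0,0,1],[-0.604,0.898,-0.002,-0.002,0,0,1],[-0.604,0.898,-0.002,-0.002,0,0,1]]' 40 | tail -1
python3 -m crank '[[-0.2,0.3,0,0,0,0,1],[-0.4,0.6,0,0,0,0,1],[-0.6,0.899,-0.002,-0.002,0,0,1],[-0.6,0.899,-0.002,-0.002,0,0,1],[-0.6,0.899,0.2,-0.002,0,0,1],[-0.6,0.899,0.45,-0.002,0,0,1],[-0.6,0.899,0.45,-0.002,0,0,1],[-0.6,0.899,0.45,-0.002,0,0,1],[-0.6,0.899,0.45,-0.002,0,0,1]]' 40
python3 - <<'E'
from h import *
plan([((575,117.1,265.5),YD)])
E
```

```text
grip_force: 43.6
time_s: 36.75
eef_pos: [575.4, 117.5, 277.5]
ee_rot: [0.001, 0.753, 0.658, 0.001]
force: [-0.5, -0.1, 0.5]
grip_width: 0.684
grip_force: 43.7
now [575.4 117.5 277.5] t 36.75
goal [575.  117.1 265.5] x1 [-0.005, -0.004, 0.12] turn [0.004, -0.0, 0.001]  [0.004, -0.0, 0.001]
```

```bash

python3 -m crank '[[-0.003,-0.004,0.04,0.003,0,0,1],[-0.003,-0.004,0.08,0.003,0,0,1],[-0.003,-0.004,0.1,0.003,0,0,1],[-0.003,-0.004,0.105,0.003,0,0,1],[-0.003,-0.004,0.105,0.003,0,0,1],[-0.003,-0.004,0.105,0.003,0,0,1],[-0.003,-0.004,0.105,0.003,0,0,1]]' 40
python3 -m crank '[[0,0,0.01,0,0,0,1],[0,0,0.01,0,0,0,1]]' 40
E=0; python3 - <<'E'
from h import *
plan([((575,117.1,265),YD)])
E
```

```text
time_s: 37.45
eef_pos: [574.9, 116.9, 265.9]
ee_rot: [-0.0, 0.753, 0.658, -0.0]
force: [-1.2, 0.1, 1.3]
grip_width: 0.687
grip_force: 44.0
time_s: 37.65
eef_pos: [574.9, 116.9, 265.7]
ee_rot: [-0.0, 0.753, 0.658, -0.0]
force: [-3.6, 0.2, 7.4]
grip_width: 0.689
grip_force: 44.8
now [574.9 116.9 265.7] t 37.65
goal [575.  117.1 265. ] x1 [0.002, 0.0, 0.007] turn [-0.001, 0.0, 0.001]  [-0.001, 0.0, 0.001]
```

```bash
python3 -m crank '[[0.002,0,-0.008,0,0,0,1],[0.002,0,-0.008,0,0,0,1],[0.002,0,-0.008,0,0,0,0.2],[0.002,0,-0.008,0,0,0,0.1],[0.002,0,-0.008,0,0,0,0],[0.002,0,-0.008,0,0,0,0],[0.002,0,-0.008,0,0,0,0],[0,0,-0.2,0,0,0,0],[0,0,-0.6,0,0,0,0],[0,0,-0.9,0,0,0,0],[0,0,-0.9,0,0,0,0]]' 40|tail -1
python3 -m crank '[[0.5,-0.3,0,0,0,0,0],[1,-0.6,0,0,0,0,0],[1,-0.6,0,0,0,0,0],[1,-0.6,0,0,0,0,0],[1,-0.6,0,0,0,0,0]]' |tail -1
python3 - <<'E'
from h import *
blank((574.1,116.7)); blank((683.1,101.8),cams=('top',)); blank((643.4,-4),cams=('top',)); bubble('top'); blank((432.1,382.3),23,cams=('top',)); plan([((432.1,382.5,320),YD)])
E
```

```text
grip_force: 0.0
grip_force: 0.0
top centre [574.  116.6] mean [573.5 116.5 116.1] R 29.8 slope [0.008 0.014] 526
side centre [573.5 118.3] mean [572.4 121.4 116. ] R 31.2 slope [ 0.007 -0.04 ] 236
top centre [682.4 101.7] mean [682.2 101.1 116.1] R 30.2 slope [-0.003  0.006] 509
top centre [642.2  -3.7] mean [641.9  -3.9 115.9] R 29.8 slope [ 0.009 -0.001] 523
vial span 87.9 bubble 0.5 32 dark [-15.0, -15.0, -14.0, -14.0, -14.0, 14.0, 14.0, 15.0, 15.0]
top few 0
now [529.4 223.3 354.7] t 39.55
goal [432.1 382.5 320. ] x2 [0.723, -0.59, 0.174] turn [-0.001, 0.0, -0.001]  [-0.001, 0.0, -0.001]
```

Three placed well. Last: b2 to dome2.

```bash
python3 -m crank '[[0.36,-0.3,0.08,0,0,0,0],[0.723,-0.59,0.174,0,0,0,0],[0.723,-0.59,0.174,0,0,0,0]]' | tail -1
python3 -m crank '[[0.36,-0.3,0.08,0,0,0,0],[0.723,-0.59,0.174,0,0,0,0],[0.723,-0.59,0.174,0,0,0,0],[0.723,-0.59,0.174,0,0,0,0],[0.723,-0.59,0.174,0,0,0,0],[0.723,-0.59,0.174,0,0,0,0]]' | tail -1
python3 - <<'E'
from h import *
blank((432.1,382.3),23,cams=('wrist',))
plan([((432.1,382.5,220),YD),((432.1,382.5,171),YD)])
E
```

```text
grip_force: 0.0
grip_force: 0.0
wrist centre [432.2 384.3] mean [432.4 385.7  22.3] R 29.8 slope [-0.002 -0.006] 3196
now [432.4 382.3 320.4] t 40.5
goal [432.1 382.5 220. ] x2 [0.001, -0.001, 0.502] turn [-0.0, -0.0, -0.001]  [-0.001, -0.0, -0.002]
goal [432.1 382.5 171. ] x1 [0.0, 0.0, 0.49] turn [0.0, 0.0, 0.0]  [0.0, 0.0, 0.0]
```

```bash

python3 -m crank '[[0,0,0.4,0,0,0,0],[0,-0.003,0.8,0,0,0,0],[0.002,-0.003,1,0,0,0,0],[0.002,-0.003,1,0,0,0,0]]' |tail -1
python3 -m crank '[[0,0,0.25,0,0,0,0],[0,0,0.45,0,0,0,0],[0,0,0.49,0,0,0,0],[0,0,0.49,0,0,0,0],[0,0,0.49,0,0,0,1],[0,0,0.49,0,0,0,1],[0,0,0.49,0,0,0,1],[0,0,0.49,0,0,0,1],[0,0,0.49,0,0,0,1],[0,0,0.49,0,0,0,1]]' 40
python3 -m crank '[[0,0,-0.2,0,0,0,1],[0,0,-0.6,0,0,0,1],[0,0,-1,0,0,0,1],[0,0,-1,0,0,0,1]]' 40 |tail -1
python3 -m crank '[[0,0,-0.3,0,0,0,1],[0,0,-0.5,0,0,0,1],[0,0,-0.5,0,0,0,1],[0,0,-0.5,0,0,0,1],[0,0,-0.5,0,0,0,1]]' 40
python3 - <<'E'
from h import *
plan([((465.9,132,320),YD)])
E
```

```text
grip_force: 0.0
time_s: 41.9
eef_pos: [431.5, 383.7, 172.8]
ee_rot: [-0.0, 0.753, 0.658, 0.001]
force: [-0.9, -1.2, 6.3]
grip_width: 0.689
grip_force: 42.3
grip_force: 43.3
time_s: 42.8
eef_pos: [431.1, 383.3, 319.7]
ee_rot: [-0.001, 0.753, 0.658, -0.001]
force: [-0.1, -0.3, -0.5]
grip_width: 0.689
grip_force: 43.4
now [431.1 383.3 319.7] t 42.8
goal [465.9 132.  320. ] x3 [-0.815, 0.228, -0.0] turn [-0.001, 0.001, 0.0]  [-0.004, 0.002, 0.0]
```

```bash

for i in 1 2; do python3 -m crank '[[-0.3,0.08,0,0,0,0,1],[-0.6,0.16,0,0,0,0,1],[-0.815,0.228,0,-0.001,0,0,1],[-0.815,0.228,0,-0.001,0,0,1]]' 40 | tail -1; done
python3 -m crank '[[-0.3,0.08,0,0,0,0,1],[-0.6,0.16,0,0,0,0,1],[-0.811,0.229,0,-0.002,0,0,1],[-0.811,0.229,0,-0.002,0,0,1],[-0.811,0.229,0.2,-0.002,0,0,1],[-0.811,0.229,0.45,-0.002,0,0,1],[-0.811,0.229,0.45,-0.002,0,0,1],[-0.811,0.229,0.45,-0.002,0,0,1],[-0.811,0.229,0.45,-0.002,0,0,1]]' 40
python3 - <<'E'
from h import *
plan([((466,132.4,265.5),YD)])
E
```

```text
grip_force: 43.4
grip_force: 43.4
time_s: 44.5
eef_pos: [466.6, 133.0, 277.2]
ee_rot: [0.001, 0.753, 0.658, 0.001]
force: [-0.1, -0.6, -0.3]
grip_width: 0.687
grip_force: 43.4
now [466.6 133.  277.2] t 44.5
goal [466.  132.4 265.5] x1 [-0.006, -0.005, 0.117] turn [0.005, -0.001, 0.001]  [0.005, -0.001, 0.001]
```

```bash

python3 -m crank '[[-0.005,-0.005,0.04,0.004,0,0,1],[-0.005,-0.005,0.08,0.004,0,0,1],[-0.005,-0.005,0.095,0.004,0,0,1],[-0.005,-0.005,0.103,0.004,0,0,1],[-0.005,-0.005,0.103,0.004,0,0,1],[-0.005,-0.005,0.103,0.004,0,0,1],[-0.005,-0.005,0.103,0.004,0,0,1]]' 40
python3 -m crank '[[0,0,0.005,0,0,0,1],[0,0,0.005,0,0,0,1]]' 40
E=0; python3 - <<'E'
from h import *
plan([((466,132.4,265),YD)])
E
```

```text
time_s: 45.2
eef_pos: [465.8, 131.9, 265.9]
ee_rot: [-0.0, 0.753, 0.658, -0.0]
force: [-1.0, -0.7, -0.4]
grip_width: 0.686
grip_force: 43.6
time_s: 45.4
eef_pos: [465.8, 132.0, 265.8]
ee_rot: [-0.0, 0.753, 0.658, -0.0]
force: [-1.6, 0.2, 5.7]
grip_width: 0.688
grip_force: 44.1
now [465.8 132.  265.8] t 45.4
goal [466.  132.4 265. ] x1 [0.005, 0.001, 0.008] turn [-0.001, -0.0, 0.001]  [-0.001, -0.0, 0.001]
```

```bash
python3 -m crank '[[0.004,0,-0.006,0,0,0,1],[0.004,0,-0.006,0,0,0,1],[0.004,0,-0.006,0,0,0,0.2],[0.004,0,-0.006,0,0,0,0.1],[0.004,0,-0.006,0,0,0,0],[0.004,0,-0.006,0,0,0,0],[0.004,0,-0.006,0,0,0,0],[0,0,-0.2,0,0,0,0],[0,0,-0.6,0,0,0,0],[0,0,-0.9,0,0,0,0],[0,0,-0.9,0,0,0,0]]' 40|tail -1
python3 -m crank '[[-0.5,-0.3,0,0,0,0,0],[-1,-0.9,0,0,0,0,0],[-1,-0.9,0,0,0,0,0],[-1,-0.9,0,0,0,0,0],[-1,-0.9,0,0,0,0,0]]' |tail -1
python3 - <<'E'
from h import *
blank((465.1,131.4)); blank((574.1,116.7),cams=('top',)); bubble('top'); 
p,d,ci=snap('wrist'); P=cloud(d,ci); save('w6.png',p)
q=P[(np.hypot(P[...,0]-340,P[...,1]+35)<60)&(P[...,2]>40)&(P[...,2]<56)]; print('rib',len(q), cv2.minAreaRect(q[:,:2].astype(np.float32)) if len(q)>20 else '')
plan([((339,-34.5,310),YD)])
E
```

```text
grip_force: 0.0
grip_force: 0.0
top centre [464.8 131.5] mean [464.6 131.4 116.1] R 29.7 slope [0.002 0.009] 568
side centre [464.3 134.5] mean [463.  137.  116.3] R 31.1 slope [ 0.014 -0.042] 256
top centre [574.2 116.3] mean [573.8 116.2 116.1] R 29.9 slope [-0.     0.011] 527
vial span 87.9 bubble 0.5 32 dark [-15.0, -15.0, -14.0, -14.0, -14.0, 14.0, 14.0, 14.0, 15.0, 15.0]
rib 857 ((338.9053039550781, -35.19519805908203), (81.28677368164062, 11.974146842956543), 81.9430160522461)
now [363.7  45.3 355.2] t 47.25
goal [339.  -34.5 310. ] x1 [-0.824, -0.137, 0.452] turn [-0.002, -0.0, 0.002]  [-0.002, -0.0, 0.002]
```

All four blanks sit centred and flat, and the bubble is at +0.5. Now the cover.

```bash
python3 -m crank '[[-0.4,-0.07,0.2,0,0,0,0],[-0.824,-0.137,0.452,0,0,0,0],[-0.824,-0.137,0.452,0,0,0,0],[-0.824,-0.137,0.452,0,0,0,0],[-0.824,-0.137,0.452,0,0,0,0]]' | tail -1
python3 - <<'E'
from h import *
plan([((339,-34.8,220),YD),((339,-34.8,204),YD)])
E
```

```text
grip_force: 0.0
now [339.  -34.2 310.6] t 47.75
goal [339.  -34.8 220. ] x1 [-0.005, 0.001, 0.906] turn [-0.0, 0.0, 0.002]  [-0.0, 0.0, 0.002]
goal [339.  -34.8 204. ] x1 [0.0, 0.0, 0.16] turn [0.0, 0.0, 0.0]  [0.0, 0.0, 0.0]
```

```bash
python3 -m crank '[[0,0,0.4,0,0,0,0],[-0.005,0,0.8,0,0,0,0],[-0.005,0,0.9,0,0,0,0],[-0.005,0,0.9,0,0,0,0]]' |tail -1
python3 -m crank '[[0,0,0.1,0,0,0,0],[0,0,0.155,0,0,0,0],[0,0,0.155,0,0,0,0],[0,0,0.155,0,0,0,0],[0,0,0.155,0,0,0,1],[0,0,0.155,0,0,0,1],[0,0,0.155,0,0,0,1],[0,0,0.155,0,0,0,1],[0,0,0.155,0,0,0,1],[0,0,0.155,0,0,0,1],[0,0,0.155,0,0,0,1],[0,0,0.155,0,0,0,1]]' 60
python3 -m crank '[[0,0,-0.2,0,0,0,1],[0,0,-0.5,0,0,0,1],[0,0,-0.8,0,0,0,1],[0,0,-1,0,0,0,1],[0,0,-1,0,0,0,1]]' 60
python3 -m crank '[[0,0,-0.2,0,0,0,1],[0,0,-0.45,0,0,0,1],[0,0,-0.45,0,0,0,1],[0,0,-0.45,0,0,0,1],[0,0,-0.45,0,0,0,1]]' 60
python3 - <<'E'
from h import *
for n in('top','side'):
    p,d,ci=snap(n); save(n+'7.png',p); P=cloud(d,ci); hsv=cv2.cvtColor(p,cv2.COLOR_RGB2HSV).astype(int)
    roi=(np.hypot(P[...,0]-491,P[...,1]-12)<66)&(P[...,2]>64)&(P[...,2]<90); g=roi
    q=P[g]; c=cv2.minAreaRect(q[:,:2].astype(np.float32)); print(n,'bar',len(q),np.round(c[0],1),np.round(c[1],1),round(c[2],1),np.nanmedian(q,0))
    y=roi&(hsv[...,0]>22)&(hsv[...,0]<60)&(hsv[...,1]>90); c=cv2.minAreaRect(P[y][:,:2].astype(np.float32)); print('  vial',y.sum(),np.round(c[0],1),np.round(c[1],1),np.nanmedian(P[y],0))
    roi=(np.hypot(P[...,0]-339,P[...,1]+35)<75)&(P[...,2]>90)&(P[...,2]<180)&(hsv[...,1]<60); q=P[roi]; 
    if len(q)>30: c=cv2.minAreaRect(q[:,:2].astype(np.float32)); print('  held cover',len(q),np.round(c[0],1),np.round(c[1],1),round(c[2],1),np.nanmedian(q,0))
plan([((491,13,345),YD)])
E
```

```text
grip_force: 0.0
time_s: 49.35
eef_pos: [338.3, -35.3, 204.7]
ee_rot: [-0.001, 0.753, 0.658, -0.0]
force: [1.5, -0.4, -0.4]
grip_width: 0.122
grip_force: 61.7
time_s: 49.85
eef_pos: [338.7, -35.4, 306.6]
ee_rot: [0.002, 0.753, 0.658, 0.001]
force: [-0.6, 0.0, -1.5]
grip_width: 0.126
grip_force: 61.8
time_s: 50.35
eef_pos: [338.2, -35.3, 348.4]
ee_rot: [-0.002, 0.753, 0.658, -0.001]
force: [-0.1, -0.3, -1.8]
grip_width: 0.123
grip_force: 61.9
top bar 516 [491.8  17. ] [103.7  26.4] 82.3 [491.40505462  17.03370243  72.59831096]
  vial 211 [492.4  16.3] [88.2 15.5] [492.08009483  14.84109059  72.94886097]
side bar 173 [491.4  15.6] [110.   28.2] 81.5 [488.16729495   2.48057339  73.0949379 ]
  vial 56 [490.9  13.5] [86.  15.7] [489.25818849  -1.5180686   73.23156503]
  held cover 222 [336.4 -32.5] [113.   42.4] 82.4 [327.5331501  -11.43694359 168.33715915]
now [338.3 -35.3 348.7] t 50.45
goal [491  13 345] x2 [0.342, 0.724, 0.016] turn [-0.002, -0.0, 0.0]  [-0.004, -0.001, 0.0]
```

View pics/side7.png

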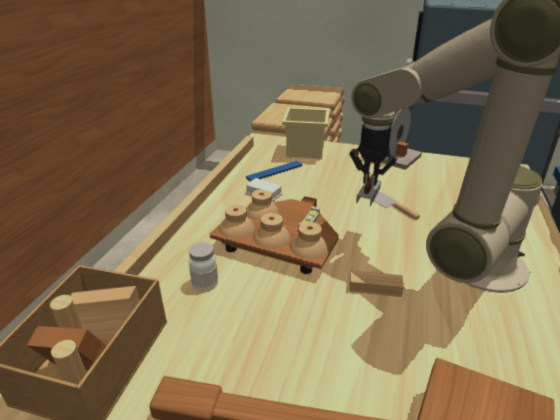

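Side view: four blanks sit on the domes at (236,220), (262,205), (272,228) and (310,235). Cover is held at (372,190), jar upright. Bar centre is about (491.6,16.5).

```bash
python3 -m crank '[[0.15,0.35,0,0,0,0,1],[0.342,0.724,0.016,-0.004,0,0,1],[0.342,0.724,0.016,-0.004,0,0,1]]' 60 |tail -1
python3 -m crank '[[0.15,0.35,0,0,0,0,1],[0.36,0.724,0.016,0,0,0,1],[0.36,0.724,0.016,0,0,0,1],[0.36,0.724,0.016,0,0,0,1],[0.36,0.724,0.3,0,0,0,1],[0.36,0.724,0.5,0,0,0,1],[0.36,0.724,0.5,0,0,0,1],[0.36,0.724,0.5,0,0,0,1],[0.36,0.724,0.5,0,0,0,1]]' 60
python3 - <<'E'
from h import *
plan([((491.4,16.3,263),YD)])
for n in('top','side'):
    p,d,ci=snap(n); save(n+'8.png',p); P=cloud(d,ci); hsv=cv2.cvtColor(p,cv2.COLOR_RGB2HSV).astype(int)
    roi=(np.hypot(P[...,0]-491,P[...,1]-15)<75)&(P[...,2]>85)&(P[...,2]<128)&(hsv[...,1]<70); q=P[roi]
    if len(q)>30: c=cv2.minAreaRect(q[:,:2].astype(np.float32)); print('  held cover',len(q),np.round(c[0],1),np.round(c[1],1),round(c[2],1),np.nanmedian(q,0))
E
```

```text
grip_force: 61.7
time_s: 51.65
eef_pos: [491.4, 14.5, 299.5]
ee_rot: [0.002, 0.753, 0.658, 0.001]
force: [0.4, -0.2, -1.3]
grip_width: 0.124
grip_force: 61.8
now [491.4  14.5 299.5] t 51.65
goal [491.4  16.3 263. ] x1 [0.018, -0.004, 0.365] turn [0.005, 0.0, 0.0]  [0.005, 0.0, 0.0]
  held cover 269 [490.4  16.1] [113.9  42. ] 82.3 [478.20610773  39.85963989 118.18260954]
```

View pics/top8.png

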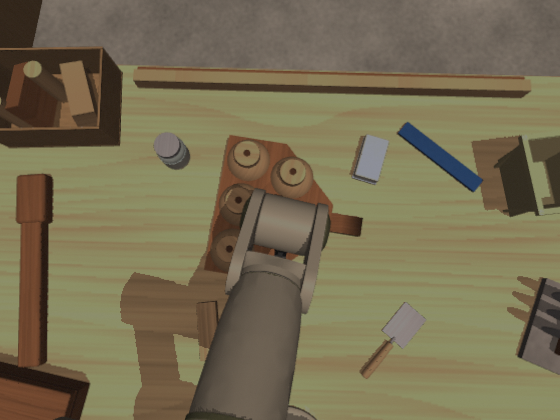

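Top view: the arm hides the level, the wedge is at (347,224) under the nose, and the jar and blanks are undisturbed. The side view puts cover and bar within 1 mm, so I lower.

```bash
python3 -m crank '[[0.006,-0.006,0.1,0.004,0,0,1],[0.006,-0.006,0.2,0.004,0,0,1],[0.006,-0.006,0.28,0.004,0,0,1],[0.006,-0.006,0.33,0.004,0,0,1],[0.006,-0.006,0.36,0.004,0,0,1],[0.006,-0.006,0.36,0.004,0,0,1],[0.006,-0.006,0.36,0.004,0,0,1]]' 60
python3 -m crank '[[0,0,0.01,0,0,0,1],[0,0,0.02,0,0,0,1],[0,0,0.02,0,0,0,1]]' 60
```

```text
time_s: 52.45
eef_pos: [490.9, 15.4, 263.8]
ee_rot: [-0.0, 0.753, 0.658, -0.001]
force: [-10.7, -0.1, 22.6]
grip_width: 0.121
grip_force: 65.1
time_s: 52.75
eef_pos: [490.9, 15.4, 263.6]
ee_rot: [-0.0, 0.753, 0.658, -0.001]
force: [-19.7, -0.5, 43.9]
grip_width: 0.121
grip_force: 68.0
```

```bash
python3 -m crank '[[0,0,-0.03,0,0,0,1],[0,0,-0.04,0,0,0,1],[0,0,-0.04,0,0,0,1]]' 60
python3 - <<'E'
from h import *
for n in('top','side'):
    p,d,ci=snap(n); P=cloud(d,ci); hsv=cv2.cvtColor(p,cv2.COLOR_RGB2HSV).astype(int)
    roi=(np.hypot(P[...,0]-491,P[...,1]-15)<75)&(P[...,2]>62)&(P[...,2]<128)&(hsv[...,1]<70); q=P[roi]
    t=q[q[:,2]>74]; 
    if len(t)>30: c=cv2.minAreaRect(t[:,:2].astype(np.float32)); print(n,'cover',len(t),np.round(c[0],1),np.round(c[1],1),round(c[2],1),np.nanmedian(t,0),np.histogram(t[:,2],bins=range(74,128,4))[0])
save('side9.png',cv2.resize(p[170:270,200:350],(780,520),interpolation=cv2.INTER_CUBIC))
E
```

```text
time_s: 53.05
eef_pos: [491.1, 15.3, 264.0]
ee_rot: [-0.0, 0.753, 0.658, -0.0]
force: [-0.2, -0.7, 2.2]
grip_width: 0.12
grip_force: 62.3
side cover 245 [489.3  16.9] [115.4  42.6] 82.8 [479.7288144   25.64081818  84.63268891] [  9  21 115   9   2   7   8   8  13  11  11  15   6]
```

View pics/side9.png

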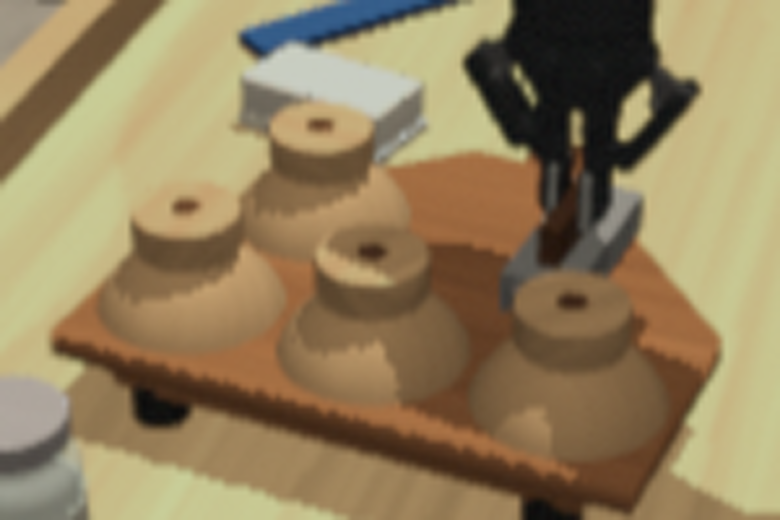

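Crop: the cover at (580,245) sits low and straight over the level. Its top is at z≈84.6, against 84 expected for seated, so I release.

```bash
python3 -m crank '[[0,0,0,0,0,0,0.8],[0,0,0,0,0,0,0.6],[0,0,0,0,0,0,0.3],[0,0,0,0,0,0,0],[0,0,0,0,0,0,0],[0,0,0,0,0,0,0],[0,0,-0.2,0,0,0,0],[0,0,-0.6,0,0,0,0],[0,0,-1,0,0,0,0],[0,0,-1,0,0,0,0]]' 60
python3 -m crank '[[-0.5,0,-0.3,0,0,0,0],[-1,-0.3,-0.5,0,0,0,0],[-1,-0.7,-0.5,0,0,0,0],[-1,-1,-0.5,0,0,0,0],[-1,-1,-0.5,0,0,0,0]]' | tail -1
python3 -m crank '[[-0.5,-0.5,0,0,0,0,0],[-1,-1,0,0,0,0,0],[-1,-1,0,0,0,0,0],[-1,-1,0,0,0,0,0],[-1,-1,0,0,0,0,0]]' | tail -1
python3 - <<'E'
from h import *
p,d,ci=snap('top'); P=cloud(d,ci); save('top10.png',cv2.resize(p[115:300,190:390],(800,740))[:600])
hsv=cv2.cvtColor(p,cv2.COLOR_RGB2HSV).astype(int)
m=(np.hypot(P[...,0]-491,P[...,1]-15)<75)&(P[...,2]>76)&(P[...,2]<92)&(hsv[...,1]<60); q=P[m]; c=cv2.minAreaRect(q[:,:2].astype(np.float32)); s=np.linalg.lstsq(np.c_[q[:,:2],np.ones(len(q))],q[:,2],rcond=None)[0]
print('cover',len(q),c,np.median(q[:,2]),'slope x,y',s[:2])
m=(np.hypot(P[...,0]-491,P[...,1]-15)<50)&(P[...,2]>98)&(P[...,2]<116); q=P[m]; print('rib',len(q),cv2.minAreaRect(q[:,:2].astype(np.float32)),np.median(q[:,2]))
for c in ((683.1,101.8),(574.1,116.7),(465.1,131.4),(643.4,-4)): blank(c,cams=('top',))
for c in ((683.1,101.8),(574.1,116.7),(465.1,131.4),(643.4,-4)):
    pass
wedge(P,p,(540,-160),130); print(tool()[0],tool()[2]['time_s'])
# board plane slope along XD
v=(P[...,2]>48)&(P[...,2]<64)&(P[...,0]>420)&(P[...,0]<700)&(P[...,1]>-95)&(P[...,1]<150)&(p[...,0].astype(int)>1.45*p[...,1]); q=P[v]; s=np.linalg.lstsq(np.c_[q[:,:2]@XD[:2],q[:,:2]@YD[:2],np.ones(len(q))],q[:,2],rcond=None)[0]; print('board slope',s,len(q))
E
```

```text
time_s: 54.15
eef_pos: [491.7, 15.3, 369.0]
ee_rot: [0.003, 0.753, 0.658, 0.002]
force: [0.8, 0.3, -0.2]
grip_width: 0.999
grip_force: 0.0
grip_force: 0.0
grip_force: 0.0
cover 681 ((490.28155517578125, 14.836910247802734), (111.96099853515625, 41.95844650268555), 82.22959899902344) 83.11871281163235 slope x,y [0.00118233 0.00433457]
rib 204 ((490.1673278808594, 14.75247573852539), (79.42230224609375, 12.036304473876953), 82.55775451660156) 107.0656367890258
top centre [682.4 101.7] mean [682.  101.3 116.1] R 30.0 slope [ 0.005 -0.   ] 503
top centre [573.9 116. ] mean [573.6 116.4 116.2] R 30.0 slope [0.007 0.01 ] 537
top centre [464.9 131.5] mean [464.8 131.3 116.2] R 29.5 slope [-0.014  0.004] 561
top centre [642.3  -3.8] mean [641.8  -3.7 116. ] R 29.9 slope [ 0.021 -0.01 ] 524
wedge 513 [ 539.5 -138.8] [71.1 49.4] 82.5
  corner [ 510.4 -170.8] z 29.3
  corner [ 559.3 -177.3] z 29.1
  corner [ 568.6 -106.8] z 26.7
  corner [ 519.7 -100.3] z 26.7
[ 266.86036622 -155.3013521   414.24586382] 55.4
board slope [ 1.02617877e-03 -2.26902979e-04  5.60024357e+01] 4583
```

View pics/top10.png

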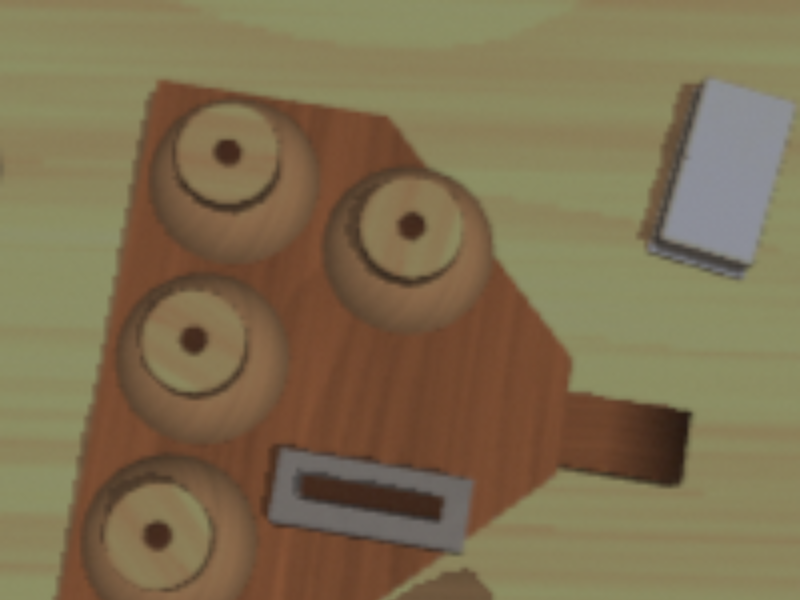

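Top view: four blanks centred on the domes at (228,152), (411,226), (193,340) and (157,535). The cover is seated at (370,500) at the same height above the board as at the start. The wedge is under the nose at (625,435), board slope is 0.001, and the arm is clear. Handing in.

```bash
python3 -c "
from rig import ticket
print(ticket.finish_job())"
```

```text
the job is handed in; nothing more can be done
None
```

I handed the job in at about 55 s with the wedge holding the stand level, all four blanks centred on their domes and the cover back over the level; the jar was not touched. The bubble last read about +0.5 mm before the cover hid it, and the board still measured level (slope 0.001) afterwards; no verdict was returned.

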